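# Stack the pearl-grading sieves on their stand

## Task

Build the pearl-grading sieve set on the walnut stand, one piece after another from the bottom up: the steel pan, then the blue, the green and the red sieve, and the brass cover last, each fully seated in the piece below and let go before the next. Set the pieces down gently without dropping them, and leave the pearl dish, the bead jar and the ring box where they are.

Things in the scene. Friction and masses are not known exactly. Their poses are not given: they have to be found in the camera images.
- pan: Plain dark grey steel pan, no holes. Round, 26 mm tall: foot 46 mm wide, 5 mm high (42 mm at its underside), then a straight 56 mm wide wall up to an open mouth 50 mm wide, 16 mm deep. The next piece's foot fits in this mouth; its origin is then 21 mm above this one's. Loose, upright, 80 g. Origin: centre of underside, z up. In the stand it sits 19 mm above the stand's origin.
- sieve_blue: The fine sieve: blue wall, steel floor with many tiny dark holes. Round, 26 mm tall: foot 46 mm wide, 5 mm high (42 mm at its underside), then a straight 56 mm wide wall up to an open mouth 50 mm wide, 16 mm deep. The next piece's foot fits in this mouth; its origin is then 21 mm above this one's. Loose, upright, 80 g. Origin: centre of underside, z up.
- sieve_green: The medium sieve: green wall, steel floor with middle-sized dark holes. Round, 26 mm tall: foot 46 mm wide, 5 mm high (42 mm at its underside), then a straight 56 mm wide wall up to an open mouth 50 mm wide, 16 mm deep. The next piece's foot fits in this mouth; its origin is then 21 mm above this one's. Loose, upright, 80 g. Origin: centre of underside, z up.
- sieve_red: The coarse sieve: red wall, steel floor with a few large dark holes. Round, 26 mm tall: foot 46 mm wide, 5 mm high (42 mm at its underside), then a straight 56 mm wide wall up to an open mouth 50 mm wide, 16 mm deep. The next piece's foot fits in this mouth; its origin is then 21 mm above this one's. Loose, upright, 80 g. Origin: centre of underside, z up.
- cover: Cover: brass disc 56 mm wide (5 to 11 mm above the origin), beneath it the same 46 mm wide foot, on top an upright round black knob (18 mm wide from 17 to 29 mm above the origin, narrower below; top at 31 mm). Loose, 70 g. Origin: centre of the underside of its foot, z up.
- stand_walnut: Dark brown walnut round stand, fixed: base disc 84 mm wide, 10 mm high, then a neck 56 mm wide with a socket in its top (mouth 50 mm wide, 8 mm deep, rim top 24 mm above the origin). Origin: centre of underside, z up.
- stand_purple: Purple glazed round stand, fixed: base disc 84 mm wide, 10 mm high, then a neck 56 mm wide with a socket in its top (mouth 50 mm wide, 8 mm deep, rim top 24 mm above the origin). Origin: centre of underside, z up. It belongs to another set and stays empty.
- pearl_dish: Bystander: small terracotta-orange dish with pearls in it, 70 mm wide at the rim, 22 mm tall, loose. Origin: centre of its underside. All things listed stand in two loose rows, in any order, on a fixed marble slab whose top is 12 mm above the work surface; neighbours are at least 110 mm apart, centre to centre.
- bead_jar: Bystander: amber glass jar with an orange cap, 44 mm wide, 55 mm tall, loose. Origin: centre of its underside.
- ring_box: Bystander: closed dark-blue ring box, 50 x 50 mm, 39 mm tall, loose. Origin: centre of its underside.

How it is judged (in metres and radians):
On the way, in this order (a step that is already met when the one before it is completed fails the run):
1. the steel pan is seated in the walnut stand and let go (horizontal distance between pan and stand_walnut below 0.005 m and z of pan in the frame of stand_walnut between 0.0165 and 0.0215 m and angle between pan's own z axis and vertical below 0.08 rad and contact force between the fingers and pan below 0.1 N and linear speed of pan below 0.02 m/s), for 0.2 s.
2. the blue sieve is seated on the pan and let go (horizontal distance between pan and stand_walnut below 0.005 m and z of pan in the frame of stand_walnut between 0.0165 and 0.0215 m and angle between each of pan, sieve_blue's own z axis and vertical below 0.08 rad and horizontal distance between sieve_blue and pan below 0.005 m and z of sieve_blue in the frame of pan between 0.0185 and 0.0235 m and contact force between the fingers and sieve_blue below 0.1 N and linear speed of sieve_blue below 0.02 m/s), for 0.2 s.
3. the green sieve is seated on the blue one and let go (horizontal distance between pan and stand_walnut below 0.005 m and z of pan in the frame of stand_walnut between 0.0165 and 0.0215 m and angle between each of pan, sieve_blue, sieve_green's own z axis and vertical below 0.08 rad and horizontal distance between sieve_blue and pan below 0.005 m and z of sieve_blue in the frame of pan between 0.0185 and 0.0235 m and horizontal distance between sieve_green and sieve_blue below 0.005 m and z of sieve_green in the frame of sieve_blue between 0.0185 and 0.0235 m and contact force between the fingers and sieve_green below 0.1 N and linear speed of sieve_green below 0.02 m/s), for 0.2 s.
4. the red sieve is seated on the green one and let go (horizontal distance between pan and stand_walnut below 0.005 m and z of pan in the frame of stand_walnut between 0.0165 and 0.0215 m and angle between each of pan, sieve_blue, sieve_green, sieve_red's own z axis and vertical below 0.08 rad and horizontal distance between sieve_blue and pan below 0.005 m and z of sieve_blue in the frame of pan between 0.0185 and 0.0235 m and horizontal distance between sieve_green and sieve_blue below 0.005 m and z of sieve_green in the frame of sieve_blue between 0.0185 and 0.0235 m and horizontal distance between sieve_red and sieve_green below 0.005 m and z of sieve_red in the frame of sieve_green between 0.0185 and 0.0235 m and contact force between the fingers and sieve_red below 0.1 N and linear speed of sieve_red below 0.02 m/s), for 0.2 s.
5. the brass cover is seated on the red sieve and let go (horizontal distance between pan and stand_walnut below 0.005 m and z of pan in the frame of stand_walnut between 0.0165 and 0.0215 m and angle between each of pan, sieve_blue, sieve_green, sieve_red, cover's own z axis and vertical below 0.08 rad and horizontal distance between sieve_blue and pan below 0.005 m and z of sieve_blue in the frame of pan between 0.0185 and 0.0235 m and horizontal distance between sieve_green and sieve_blue below 0.005 m and z of sieve_green in the frame of sieve_blue between 0.0185 and 0.0235 m and horizontal distance between sieve_red and sieve_green below 0.005 m and z of sieve_red in the frame of sieve_green between 0.0185 and 0.0235 m and horizontal distance between cover and sieve_red below 0.005 m and z of cover in the frame of sieve_red between 0.0185 and 0.0235 m and contact force between the fingers and cover below 0.1 N and linear speed of cover below 0.02 m/s), for 0.2 s.
At the end, for the whole second after the job is handed in: From the bottom up on the walnut stand: pan, blue, green and red sieve, cover; each centred within 5 mm on the piece below, fully seated (height within 2.5 mm), upright within 0.08 rad, released and at rest; pearl dish, bead jar and ring box within 20 mm of where they stood (all of step 5 and contact force between the fingers and pan below 0.1 N and linear speed of each of pan, sieve_blue, sieve_green, sieve_red below 0.02 m/s and contact force between the fingers and sieve_blue below 0.1 N and contact force between the fingers and sieve_green below 0.1 N and contact force between the fingers and sieve_red below 0.1 N and distance of each of pearl_dish, bead_jar, ring_box from where it was at the start of the episode below 0.02 m); the robot touches nothing.
It fails at once if a piece of the set is dropped, thrown or knocked (it moves faster than 0.5 m/s while the fingers do not touch it) ((contact force between the fingers and pan below 0.05 N and linear speed of pan above 0.5 m/s) or (contact force between the fingers and sieve_blue below 0.05 N and linear speed of sieve_blue above 0.5 m/s) or (contact force between the fingers and sieve_green below 0.05 N and linear speed of sieve_green above 0.5 m/s) or (contact force between the fingers and sieve_red below 0.05 N and linear speed of sieve_red above 0.5 m/s) or (contact force between the fingers and cover below 0.05 N and linear speed of cover above 0.5 m/s)).
It fails at once if the pearl dish is moved by more than 20 mm (distance of pearl_dish from where it was at the start of the episode above 0.02 m).
It fails at once if the bead jar is moved by more than 20 mm (distance of bead_jar from where it was at the start of the episode above 0.02 m).
It fails at once if the ring box is moved by more than 20 mm (distance of ring_box from where it was at the start of the episode above 0.02 m).
It also fails if it takes over 136 s, if anything falls off the work surface, if the arm or the gripper's body presses on something with over 40 N, if the wrist force passes 120 N, or if a joint passes its speed limit or range.

## Robot

A 6-joint arm with a two-finger parallel gripper is mounted at the origin on the work surface. World frame = base frame: x ahead of the robot, y to its left, z up, the work surface at z = 0. Lengths are in m, angles in degrees, forces in N, time in s.
With the tool pointing down it reaches from about 0.4 to 0.825 m from the base axis. Payload 7 kg.
Tool frame: the origin (TCP) lies at the very end of the fingers, on their centre line; the grasp point (between the pads) lies behind it (r.grasp_offset is the z of the grasp point in the tool frame, in m); z points along the fingers, y is the direction in which the jaws open and shut (so a half turn about z gives the same grasp; the last joint's range is limited). The gripper opens to 88 mm and grips with 3 to 60 N. Pads are 19 mm wide; open, the fingers measure 130 mm over their backs; the gripper's body (78 mm by 193 mm) begins 47 mm behind the grasp point.
Start: joints at [88.012, 20.546, 0.682, 0, -70.136, -16.507], TCP at [0.214, 0.64, 0.227] pointing down, gripper open.
Joint ranges: [-176.03, 176.03], [-82.01, 121.73], [-58.28, 71.71], [-173.87, 95.51], [-174.79, -0.11], [-173.66, 173.66]. Speed limits (degrees/s): [136.94, 136.94, 172.46, 180, 180, 180].

## Interface

Orientations are given as [roll, pitch, yaw] about the fixed x, y, z axes, in that order (R = Rz(yaw) Ry(pitch) Rx(roll)).
In Python, from plant import r gives the robot as it stands. The module is installed in compiled form; this text tells all that it offers.
- The arm moves only by the tool servo_tool, never from a script. Its argument "targets" is a list of rows, each an object of numbers: "dx", "dy", "dz": the shift along the world's x, y, z in cm; "spin": the turn about the world's z in rad; "grip": the opening in per cent of the stroke, from 0 (shut) to 100 (fully open). A call has exactly 10 rows; each row is the pose to reach, as a shift and turn from the pose commanded when the call began; what a row does not reach only later rows make up. A row lasts 1/12 s, in which the tool goes at most 41.7 mm and 7.16 degrees, less where a joint would pass 70% of its speed; a pose out of reach is approached as far as the arm can. A call with a gripper value outside its range is refused whole. The fingers move at their own pace and stop on an object; "squeeze" is the grip in N (left out, the last holds). Time passes only in rows, so rows that repeat a pose let the fingers close, or fill a call up. It gives the time, the measured TCP pose, the force and the opening at its end, in the units of the state.
- r.get_state(): the state, without advancing time (a new reading comes with each control period).
- r.capture(name): name is "scene" or "top" or "wrist"; returns the picture (400x640x3 uint8, blue, green, red); there is no depth.
- r.get_calibration(name): a dict with "K" (3x3 intrinsics, pixels), "extrinsics" (4x4, takes a point from camera to world coordinates). Camera axes: x right, y down, z forward; pixel columns grow to the right and rows downward; lengths in m; the calibration is good to about 2 mm. A picture is of the moment at which its call begins: read the wrist's pose just before it. get_calibration takes no time and is no camera call; for the wrist camera it gives the pose at the moment of the call.
- r.close_job(): hands the job in, once; it reports no verdict.
Trained networks look in the newest picture that a camera, given by its name, has taken for a name from the list of things; names that differ only in an ending like _2 or _b are one class to them, and where a whole thing is asked for, a point or a joint stands for the part that bears it (a point fixed in the world has none). Each returns a list of dicts, best first, with "p" (0 to 1); they miss things now and then, are a little off and sometimes report something else, mostly with a low value. They report only what shows in the picture. A call takes as long as a camera call.
- r.cut_out(name, camera): "mask" (400x640 bool, what is visible of it) and "extent" ([left, top, right, bottom] in pixels, round what is visible of it).
The state is a dict: "time_s": time; "joints": joint angles; "qd": joint speeds; "joint_torque": joint torques, N m; "tcp_pos": TCP position; "eef_rot": TCP orientation; "contact_force": force on the tool from outside, world axes, zero at the start; "moment": the same for the moment, N m; "gripper_width": finger opening in m.
Only numpy, scipy, OpenCV 4.12 (cv2) and the standard library are available. Lean on these libraries where they do the work, as an engineer would, in place of code of your own. Each camera call takes 0.05 s, during which the arm holds its last target. There are 200 camera calls.

## Working session

There is one attempt and no reset: what is moved stays moved. The work goes in short steps, Python scripts to look and compute and a tool call to move; the robot and the scene stay as the last step left them, time stands still between calls to the robot, and variables do not carry over. Pictures are saved under pics/ and viewed, about 12 in all and at most 16, crops included, and the job is handed in when it is done.

Besides the shell and the picture viewer there is one more tool, called after "Emit:" as name([rows], argument=value, ...), one row to a line, values as JSON. servo_tool: Moves the arm, as the interface text tells. Its arguments: {"type":"object","properties":{"targets":{"type":"array"},"squeeze":{"type":"number"}},"required":["targets"]}

```bash
mkdir -p pics; python3 - <<'E'
from plant import r
import cv2,numpy as np
s=r.get_state(); print(s['time_s'],s['tcp_pos'],s['eef_rot'],s['gripper_width'],r.grasp_offset,s['contact_force'])
for c in ['scene','top']:
    im=r.capture(c); cv2.imwrite(f'pics/{c}0.png',im)
    k=r.get_calibration(c); print(c,k['K'].tolist() if hasattr(k['K'],'tolist') else k['K'],np.round(k['extrinsics'],4).tolist())
    for n in ['pan','sieve_blue','sieve_green','sieve_red','cover','stand_walnut','stand_purple','pearl_dish','bead_jar','ring_box']:
        print(n,[(round(d['p'],2),[int(v) for v in d['extent']]) for d in r.cut_out(n,c)[:3]])
E
```

```text
0.0 [0.21399099 0.63964362 0.22561923] [ 1.79904174e+02 -7.87426877e-03 -1.85039882e+01] 0.08725171688140407 -0.0188 [-0.42485958 -0.37710702 -0.20461438]
scene [[389.95319176274904, 0.0, 315.1190498620159], [0.0, 389.95319176274904, 201.26740790962782], [0.0, 0.0, 1.0]] [[-0.876, 0.3883, -0.2861, 0.8095], [0.4823, 0.7017, -0.5244, 0.4915], [-0.0028, -0.5974, -0.802, 0.8224], [0.0, 0.0, 0.0, 1.0]]
pan [(0.87, [310, 153, 333, 169])]
sieve_blue [(0.56, [255, 169, 275, 192])]
sieve_green [(0.82, [395, 288, 425, 313])]
sieve_red [(0.84, [340, 315, 373, 348])]
cover []
stand_walnut [(0.9, [225, 134, 254, 158]), (0.47, [305, 256, 334, 294])]
stand_purple [(0.95, [272, 117, 298, 143]), (0.19, [373, 235, 396, 253])]
pearl_dish [(0.95, [275, 214, 303, 237])]
bead_jar [(0.83, [338, 185, 353, 214])]
ring_box []
top [[454.8872344225667, 0.0, 322.69642658543216], [0.0, 454.8872344225667, 199.19857720604094], [0.0, 0.0, 1.0]] [[0.0209, -0.9873, 0.1572, 0.3771], [-0.9988, -0.0275, -0.0397, 0.0209], [0.0435, -0.1562, -0.9868, 0.9463], [0.0, 0.0, 0.0, 1.0]]
pan [(0.75, [375, 222, 404, 252])]
sieve_blue [(0.66, [379, 141, 406, 169])]
sieve_green [(0.66, [150, 204, 182, 232])]
sieve_red [(0.86, [156, 134, 182, 166])]
cover [(0.98, [223, 220, 246, 251])]
stand_walnut [(0.68, [445, 140, 483, 176])]
stand_purple [(0.84, [439, 207, 480, 247])]
pearl_dish [(0.9, [296, 131, 327, 166])]
bead_jar [(0.55, [298, 218, 323, 244])]
ring_box [(0.88, [223, 130, 254, 163])]
```

```bash
python3 - <<'E'
import cv2
a=cv2.imread('pics/top0.png')
cv2.imwrite('pics/t0.png',cv2.resize(a[110:270,120:500],None,fx=2,fy=2,interpolation=cv2.INTER_CUBIC))
E
```

```text
(no output)
```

View pics/t0.png

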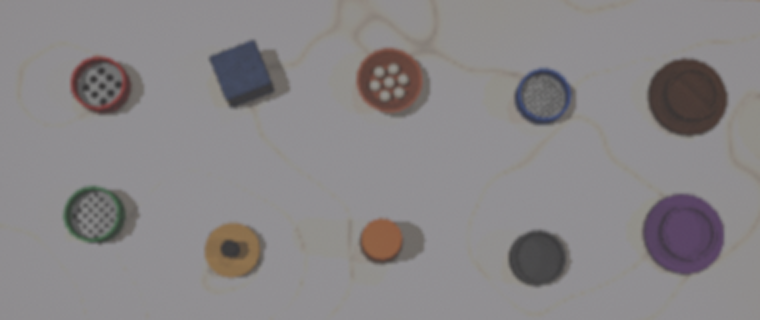

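View pics/scene0.png

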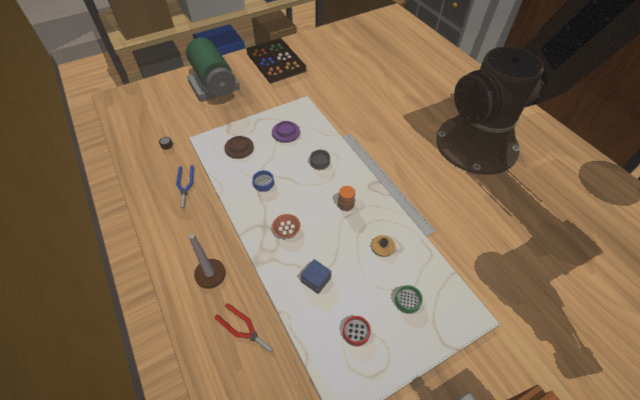

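The crop shows, in top-camera pixels, walnut at about (464,158), purple (460,227), blue (392,158), pan (389,239), red (170,152), green (167,217) and cover (236,235). The scene view agrees. Next I fit positions.

```bash
cat > h.py <<'E'
from plant import r
import cv2,numpy as np
from scipy.optimize import least_squares
P=[(21,0),(23,5),(28,5),(28,26)]
PROF=dict(pan=P,sieve_blue=P,sieve_green=P,sieve_red=P,cover=[(23,0),(28,5),(28,11),(9,17),(9,29),(8,31)],
 stand_walnut=[(42,0),(42,10),(28,10),(28,24)],stand_purple=[(42,0),(42,10),(28,10),(28,24)],
 pearl_dish=[(25,0),(35,22)],bead_jar=[(22,0),(22,55)],ring_box=[(30,0),(30,39)])
A=np.linspace(0,2*np.pi,60)
def hull(n,x,y,z,K,E):
    p=np.concatenate([np.c_[x+a/1e3*np.cos(A),y+a/1e3*np.sin(A),0*A+z+h/1e3] for a,h in PROF[n]])
    c=(p-E[:3,3])@E[:3,:3]; u=c@np.asarray(K).T
    return cv2.convexHull((u[:,:2]/u[:,2:]).astype(np.float32))
def feat(poly):
    m=cv2.moments(poly); return np.array([m['m10']/m['m00'],m['m01']/m['m00']]),m['m00']
def loc(n,cam,z=0.012,cal=None,guess=None,k=0):
    """xy of thing n whose underside is at z; fitted on mask centroid. cal at time of picture"""
    d=r.cut_out(n,cam)
    if len(d)<=k: return None
    cal=cal or r.get_calibration(cam); E=np.asarray(cal['extrinsics'])
    m=d[k]['mask'].astype(np.uint8); v,u=np.nonzero(m); c=np.array([u.mean(),v.mean()])
    f=lambda q: feat(hull(n,q[0],q[1],z,cal['K'],E))[0]-c
    s=least_squares(f,guess if guess is not None else [.5,0],x_scale=.1,diff_step=1e-3)
    return s.x,d[k]['p'],m.sum()/feat(hull(n,*s.x,z,cal['K'],E))[1]
def st():
    s=r.get_state(); print(round(s['time_s'],2),np.round(s['tcp_pos'],4),np.round(s['eef_rot'],1),np.round(s['contact_force'],1),round(s['gripper_width'],4)); return s
E
python3 - <<'E'
from h import *
for c in ['scene','top']:
    r.capture(c)
    for n in PROF:
        o=loc(n,c); print(c,n,o and (np.round(o[0],4),round(o[1],2),round(o[2],2)))
k=r.get_calibration('wrist');print(np.round(k['K'],1).tolist(),np.round(k['extrinsics'],3).tolist())
E
```

```text
scene pan (array([ 0.4443, -0.1485]), 0.81, np.float64(1.0))
scene sieve_blue (array([ 0.613 , -0.1546]), 0.69, np.float64(0.93))
scene sieve_green (array([0.4775, 0.2968]), 0.79, np.float64(0.97))
scene sieve_red (array([0.6106, 0.3008]), 0.67, np.float64(1.0))
scene cover (array([0.4452, 0.1591]), 0.67, np.float64(0.94))
scene stand_walnut (array([ 0.619 , -0.3114]), 0.87, np.float64(0.98))
scene stand_purple (array([ 0.4734, -0.3033]), 0.96, np.float64(0.92))
scene pearl_dish (array([0.6236, 0.0051]), 0.65, np.float64(0.96))
scene bead_jar (array([0.4565, 0.0102]), 0.86, np.float64(0.8))
scene ring_box (array([0.6254, 0.156 ]), 0.97, np.float64(0.87))
top pan (array([ 0.4451, -0.1498]), 0.69, np.float64(0.97))
top sieve_blue (array([ 0.6139, -0.1557]), 0.83, np.float64(1.01))
top sieve_green (array([0.4785, 0.2959]), 0.81, np.float64(0.92))
top sieve_red (array([0.6118, 0.2993]), 0.85, np.float64(0.98))
top cover None
top stand_walnut (array([ 0.6212, -0.3137]), 0.6, np.float64(0.95))
top stand_purple (array([ 0.4751, -0.3055]), 0.9, np.float64(1.01))
top pearl_dish None
top bead_jar (array([0.4571, 0.0092]), 0.73, np.float64(0.85))
top ring_box (array([0.6271, 0.1556]), 0.82, np.float64(0.84))
[[336.1, 0.0, 324.5], [0.0, 336.1, 199.4], [0.0, 0.0, 1.0]] [[-0.317, -0.917, -0.242, 0.279], [-0.949, 0.306, 0.08, 0.619], [0.0, 0.255, -0.967, 0.385], [0.0, 0.0, 0.0, 1.0]]
```

Emit:
servo_tool([
  {"dx": 2.8,"dy": -3,"grip": 100},
  {"dx": 5.7,"dy": -6,"grip": 100},
  {"dx": 8.6,"dy": -9,"grip": 100},
  {"dx": 11.5,"dy": -12,"grip": 100},
  {"dx": 14.3,"dy": -15,"grip": 100},
  {"dx": 17.2,"dy": -18,"grip": 100},
  {"dx": 20,"dy": -21,"grip": 100},
  {"dx": 22.9,"dy": -24,"grip": 100},
  {"dx": 25.8,"dy": -27,"grip": 100},
  {"dx": 28.6,"dy": -30,"grip": 100},
], squeeze=15)

```text
validation failed for argument at $.ta...
```

Emit:
servo_tool([
  {"dx": 0,"dy": -4,"grip": 100},
  {"dx": 0,"dy": -8,"grip": 100},
  {"dx": 0,"dy": -12,"grip": 100},
  {"dx": 0,"dy": -16,"grip": 100},
  {"dx": -1,"dy": -20,"grip": 100},
  {"dx": -2,"dy": -24,"grip": 100},
  {"dx": -3,"dy": -28,"grip": 100},
  {"dx": -4,"dy": -32,"grip": 100},
  {"dx": -5,"dy": -36,"grip": 100},
  {"dx": -5.5,"dy": -40,"grip": 100},
])

```text
validation failed for argument at $.ta...
```

Emit:
servo_tool([
  {"dx": 0,"dy": -3,"grip": 100},
  {"dx": 0,"dy": -6,"grip": 100},
  {"dx": 0,"dy": -8.9,"grip": 100},
  {"dx": 0,"dy": -8.9,"dz": -1,"grip": 100},
  {"dx": 0,"dy": -8.9,"dz": -2,"grip": 100},
  {"dx": 0,"dy": -8.9,"dz": -4,"grip": 100},
  {"dx": 0,"dy": -8.9,"dz": -6,"grip": 100},
  {"dx": 0,"dy": -8.9,"dz": -6,"grip": 100},
  {"dx": 0,"dy": -8.9,"dz": -6,"grip": 100},
  {"dx": 0,"dy": -8.9,"dz": -6,"grip": 100},
])

```text
validation failed for argument at $.ta...
```

```bash
cat > w.py <<'E'
import sys
from h import *
# usage: w.py pic name z [name z ...]
s=st(); cal=r.get_calibration('wrist'); im=r.capture('wrist'); cv2.imwrite(f'pics/{sys.argv[1]}.png',im)
a=sys.argv[2:]
for n,z in zip(a[::2],a[1::2]):
    o=loc(n,'wrist',float(z),cal,s['tcp_pos'][:2]); 
    print(n,o and (np.round(o[0],4),round(o[1],2),round(o[2],2),'cm to go',np.round((o[0]-s['tcp_pos'][:2])*100,2)))
E
python3 w.py w1 pan 0.012 stand_purple 0.012 sieve_blue 0.012; python3 -c "from h import *;print(r.get_state()['joints'])"
```

```text
2.2 [0.2141 0.6401 0.2266] [-180.     0.   -18.5] [-0.6 -0.1 -0.6] 0.0875
pan None
stand_purple None
sieve_blue None
[ 8.80099475e+01  2.05465381e+01  6.81246169e-01 -2.38910405e-04
 -7.01355478e+01 -1.65080882e+01]
```

View pics/w1.png

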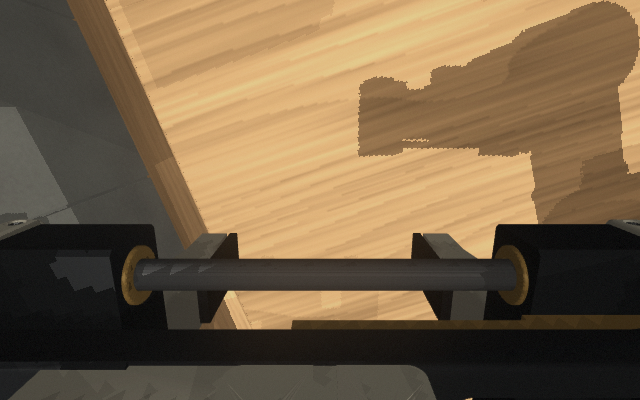

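The moves were refused and nothing moved. The wrist picture shows only the table, with the gripper rod at row 275. The rows probably need every field, so I'll send all five.

Emit:
servo_tool([
  {"dx": 2.8,"dy": -3,"dz": 0,"spin": 0,"grip": 100},
  {"dx": 5.7,"dy": -6,"dz": 0,"spin": 0,"grip": 100},
  {"dx": 8.6,"dy": -9,"dz": 0,"spin": 0,"grip": 100},
  {"dx": 11.5,"dy": -12,"dz": 0,"spin": 0,"grip": 100},
  {"dx": 14.3,"dy": -15,"dz": 0,"spin": 0,"grip": 100},
  {"dx": 17.2,"dy": -18,"dz": 0,"spin": 0,"grip": 100},
  {"dx": 20,"dy": -21,"dz": 0,"spin": 0,"grip": 100},
  {"dx": 22.9,"dy": -24,"dz": 0,"spin": 0,"grip": 100},
  {"dx": 25.8,"dy": -27,"dz": 0,"spin": 0,"grip": 100},
  {"dx": 28.6,"dy": -30,"dz": 0,"spin": 0,"grip": 100},
], squeeze=15)

```text
time_s: 3.23
tcp_pos: [0.5013, 0.3385, 0.227]
eef_rot: [-180.0, -0.0, -18.5]
contact_force: [1.0, 0.5, -0.7]
gripper_width: 0.0874
```

Emit:
servo_tool([
  {"dx": 0,"dy": -4,"dz": 0,"spin": 0,"grip": 100},
  {"dx": 0,"dy": -8,"dz": 0,"spin": 0,"grip": 100},
  {"dx": 0,"dy": -12,"dz": 0,"spin": 0,"grip": 100},
  {"dx": 0,"dy": -16,"dz": 0,"spin": 0,"grip": 100},
  {"dx": -1,"dy": -20,"dz": 0,"spin": 0,"grip": 100},
  {"dx": -2,"dy": -24,"dz": 0,"spin": 0,"grip": 100},
  {"dx": -3,"dy": -28,"dz": 0,"spin": 0,"grip": 100},
  {"dx": -4,"dy": -32,"dz": 0,"spin": 0,"grip": 100},
  {"dx": -5,"dy": -36,"dz": 0,"spin": 0,"grip": 100},
  {"dx": -5.5,"dy": -40,"dz": 0,"spin": 0,"grip": 100},
])

```text
time_s: 4.07
tcp_pos: [0.4438, -0.0616, 0.2271]
eef_rot: [-179.9, -0.1, -18.5]
contact_force: [1.5, 0.4, -0.1]
gripper_width: 0.0877
```

Emit:
servo_tool([
  {"dx": 0,"dy": -3,"dz": 0,"spin": 0,"grip": 100},
  {"dx": 0,"dy": -6,"dz": 0,"spin": 0,"grip": 100},
  {"dx": 0,"dy": -8.9,"dz": 0,"spin": 0,"grip": 100},
  {"dx": 0,"dy": -8.9,"dz": -2,"spin": 0,"grip": 100},
  {"dx": 0,"dy": -8.9,"dz": -4,"spin": 0,"grip": 100},
  {"dx": 0,"dy": -8.9,"dz": -6,"spin": 0,"grip": 100},
  {"dx": 0,"dy": -8.9,"dz": -8,"spin": 0,"grip": 100},
  {"dx": 0,"dy": -8.9,"dz": -8,"spin": 0,"grip": 100},
  {"dx": 0,"dy": -8.9,"dz": -8,"spin": 0,"grip": 100},
  {"dx": 0,"dy": -8.9,"dz": -8,"spin": 0,"grip": 100},
])

```text
time_s: 4.9
tcp_pos: [0.4459, -0.1489, 0.1477]
eef_rot: [-180.0, -0.1, -18.5]
contact_force: [-0.3, -0.1, 0.9]
gripper_width: 0.088
```

```bash
python3 w.py w2 pan 0.012 stand_purple 0.012 sieve_blue 0.012; python3 -c "from h import *;print(r.get_state()['joints'])"
```

```text
4.9 [ 0.4459 -0.1489  0.1477] [-1.80e+02 -1.00e-01 -1.85e+01] [-0.3 -0.1  0.9] 0.088
pan (array([ 0.4444, -0.1495]), 0.67, np.float64(1.0), 'cm to go', array([-0.15, -0.05]))
stand_purple (array([ 0.4741, -0.3042]), 0.7, np.float64(0.97), 'cm to go', array([  2.82, -15.52]))
sieve_blue (array([ 0.5915, -0.1505]), 0.91, np.float64(0.22), 'cm to go', array([14.56, -0.16]))
[ 5.63510248e+00  5.06553878e+00 -3.09127243e+01  1.06450533e-02
 -5.39007595e+01  6.58805353e+01]
```

View pics/w2.png

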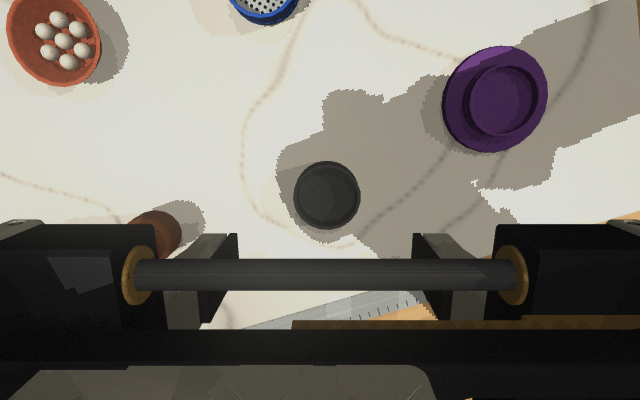

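The wrist view shows the pan whole at (327,195), between the fingers. The fit agrees within 1 mm, so I descend and grip.

Emit:
servo_tool([
  {"dx": -0.15,"dy": -0.05,"dz": -3,"spin": 0,"grip": 100},
  {"dx": -0.15,"dy": -0.05,"dz": -6,"spin": 0,"grip": 100},
  {"dx": -0.15,"dy": -0.05,"dz": -9,"spin": 0,"grip": 100},
  {"dx": -0.15,"dy": -0.05,"dz": -11,"spin": 0,"grip": 100},
  {"dx": -0.15,"dy": -0.05,"dz": -12.8,"spin": 0,"grip": 100},
  {"dx": -0.15,"dy": -0.05,"dz": -12.8,"spin": 0,"grip": 100},
  {"dx": -0.15,"dy": -0.05,"dz": -12.8,"spin": 0,"grip": 60},
  {"dx": -0.15,"dy": -0.05,"dz": -12.8,"spin": 0,"grip": 55},
  {"dx": -0.15,"dy": -0.05,"dz": -12.8,"spin": 0,"grip": 50},
  {"dx": -0.15,"dy": -0.05,"dz": -12.8,"spin": 0,"grip": 50},
], squeeze=15)

```text
time_s: 5.93
tcp_pos: [0.4446, -0.1493, 0.0199]
eef_rot: [-179.9, -0.1, -18.5]
contact_force: [-0.0, -0.0, 0.4]
gripper_width: 0.0663
```

Emit:
servo_tool([
  {"dx": 0,"dy": 0,"dz": 0,"spin": 0,"grip": 50},
  {"dx": 0,"dy": 0,"dz": 0,"spin": 0,"grip": 50},
  {"dx": 0,"dy": 0,"dz": 0,"spin": 0,"grip": 50},
  {"dx": 0,"dy": 0,"dz": 1,"spin": 0,"grip": 50},
  {"dx": 0,"dy": 0,"dz": 3,"spin": 0,"grip": 50},
  {"dx": 0,"dy": 0,"dz": 6,"spin": 0,"grip": 50},
  {"dx": 0,"dy": 0,"dz": 9,"spin": 0,"grip": 50},
  {"dx": 0,"dy": 0,"dz": 12,"spin": 0,"grip": 50},
  {"dx": 0,"dy": 0,"dz": 12,"spin": 0,"grip": 50},
  {"dx": 0,"dy": 0,"dz": 12,"spin": 0,"grip": 50},
])

```text
time_s: 6.77
tcp_pos: [0.4447, -0.1492, 0.1403]
eef_rot: [-179.9, -0.2, -18.5]
contact_force: [-0.7, 0.7, -1.6]
gripper_width: 0.0546
```

Emit:
servo_tool([
  {"dx": 1.5,"dy": -2,"dz": 0,"spin": 0,"grip": 50},
  {"dx": 3,"dy": -4,"dz": 0,"spin": 0,"grip": 50},
  {"dx": 4.5,"dy": -6.5,"dz": 1,"spin": 0,"grip": 50},
  {"dx": 6,"dy": -9,"dz": 2,"spin": 0,"grip": 50},
  {"dx": 7.5,"dy": -11.5,"dz": 2,"spin": 0,"grip": 50},
  {"dx": 8.5,"dy": -14,"dz": 2,"spin": 0,"grip": 50},
  {"dx": 9,"dy": -16.3,"dz": 2,"spin": 0,"grip": 50},
  {"dx": 9,"dy": -16.3,"dz": 2,"spin": 0,"grip": 50},
  {"dx": 9,"dy": -16.3,"dz": 2,"spin": 0,"grip": 50},
  {"dx": 9,"dy": -16.3,"dz": 2,"spin": 0,"grip": 50},
])

```text
time_s: 7.6
tcp_pos: [0.5326, -0.312, 0.1569]
eef_rot: [-180.0, 0.2, -18.5]
contact_force: [0.0, 0.6, -1.4]
gripper_width: 0.0546
```

```bash
python3 w.py w3 pan 0.1525 stand_walnut 0.012 stand_purple 0.012
```

```text
7.6 [ 0.5326 -0.312   0.1569] [-180.     0.2  -18.5] [ 0.   0.6 -1.4] 0.0546
pan (array([ 0.538 , -0.3129]), 0.81, np.float64(0.65), 'cm to go', array([ 0.54, -0.09]))
stand_walnut (array([ 0.6199, -0.3124]), 0.85, np.float64(0.97), 'cm to go', array([ 8.73, -0.04]))
stand_purple None
```

View pics/w3.png

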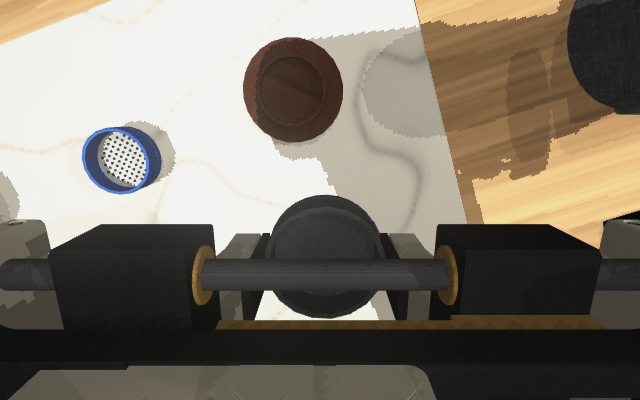

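The pan is held level, centred near column 326 with its top edge at row 195. Walnut is at (293,90). I check the in-hand offset numerically.

```bash
cat > held.py <<'E'
import sys
from h import *
# held.py name dz(tip above origin) : in-hand offset from the visible outline (left,right,top edges)
n=sys.argv[1]; dz=float(sys.argv[2]); s=st(); cal=r.get_calibration('wrist'); r.capture('wrist')
t=s['tcp_pos']; E=np.asarray(cal['extrinsics']); d=r.cut_out(n,'wrist')
if d:
    m=d[0]['mask']; v,u=np.nonzero(m); c=np.array([np.percentile(u,0.2),np.percentile(u,99.8)+1,v.min()])
    def f(q):
        h=hull(n,t[0]+q[0],t[1]+q[1],t[2]-dz,cal['K'],E)[:,0]; return np.array([h[:,0].min(),h[:,0].max(),h[:,1].min()])-c
    o=least_squares(f,[0,0],x_scale=.01,diff_step=1e-3,bounds=([-.03]*2,[.03]*2)); print(d[0]['p'],c,'offset mm',np.round(o.x*1e3,1),'res',np.round(o.fun,1),'at 0:',np.round(f([0,0]),1))
E
python3 held.py pan 0.0079
```

```text
7.8 [ 0.5335 -0.3115  0.1586] [-180.     0.   -18.4] [ 0.5  0.1 -0.3] 0.0546
0.74 [266. 384. 195.] offset mm [-0.5  0.7] res [-2.3  2.3  0.2] at 0: [-1.3  3.5 -1.1]
```

Emit:
servo_tool([
  {"dx": 2.5,"dy": 0,"dz": 0,"spin": 0,"grip": 50},
  {"dx": 5,"dy": 0,"dz": 0,"spin": 0,"grip": 50},
  {"dx": 7,"dy": 0,"dz": 0,"spin": 0,"grip": 50},
  {"dx": 8.7,"dy": -0.05,"dz": 0,"spin": 0,"grip": 50},
  {"dx": 8.7,"dy": -0.05,"dz": -3,"spin": 0,"grip": 50},
  {"dx": 8.7,"dy": -0.05,"dz": -6,"spin": 0,"grip": 50},
  {"dx": 8.7,"dy": -0.05,"dz": -8.5,"spin": 0,"grip": 50},
  {"dx": 8.7,"dy": -0.05,"dz": -10.3,"spin": 0,"grip": 50},
  {"dx": 8.7,"dy": -0.05,"dz": -11.3,"spin": 0,"grip": 50},
  {"dx": 8.7,"dy": -0.05,"dz": -11.3,"spin": 0,"grip": 50},
])

```text
time_s: 8.73
tcp_pos: [0.6192, -0.3121, 0.0431]
eef_rot: [180.0, 0.2, -18.5]
contact_force: [-0.8, -1.0, -1.1]
gripper_width: 0.0549
```

Emit:
servo_tool([
  {"dx": 0,"dy": 0,"dz": -0.2,"spin": 0,"grip": 50},
  {"dx": 0,"dy": 0,"dz": -0.4,"spin": 0,"grip": 50},
  {"dx": 0,"dy": 0,"dz": -0.5,"spin": 0,"grip": 50},
  {"dx": 0,"dy": 0,"dz": -0.6,"spin": 0,"grip": 50},
  {"dx": 0,"dy": 0,"dz": -0.7,"spin": 0,"grip": 50},
  {"dx": 0,"dy": 0,"dz": -0.75,"spin": 0,"grip": 50},
  {"dx": 0,"dy": 0,"dz": -0.8,"spin": 0,"grip": 50},
  {"dx": 0,"dy": 0,"dz": -0.8,"spin": 0,"grip": 50},
  {"dx": 0,"dy": 0,"dz": -0.8,"spin": 0,"grip": 50},
  {"dx": 0,"dy": 0,"dz": -0.8,"spin": 0,"grip": 50},
])

```text
time_s: 9.57
tcp_pos: [0.6209, -0.313, 0.0384]
eef_rot: [180.0, -0.0, -18.5]
contact_force: [-1.8, 0.9, 5.4]
gripper_width: 0.0548
```

Emit:
servo_tool([
  {"dx": 0,"dy": 0,"dz": 0,"spin": 0,"grip": 66},
  {"dx": 0,"dy": 0,"dz": 0,"spin": 0,"grip": 72},
  {"dx": 0,"dy": 0,"dz": 0,"spin": 0,"grip": 85},
  {"dx": 0,"dy": 0,"dz": 0,"spin": 0,"grip": 100},
  {"dx": 0,"dy": 0,"dz": 0,"spin": 0,"grip": 100},
  {"dx": 0,"dy": 0,"dz": 0,"spin": 0,"grip": 100},
  {"dx": 0,"dy": 0,"dz": 2,"spin": 0,"grip": 100},
  {"dx": 0,"dy": 0,"dz": 5,"spin": 0,"grip": 100},
  {"dx": 0,"dy": 0,"dz": 9,"spin": 0,"grip": 100},
  {"dx": 0,"dy": 0,"dz": 12,"spin": 0,"grip": 100},
])

```text
time_s: 10.4
tcp_pos: [0.6209, -0.3132, 0.1601]
eef_rot: [180.0, -0.1, -18.5]
contact_force: [1.7, -0.1, 0.6]
gripper_width: 0.0877
```

```bash
python3 w.py w4 pan 0.031 stand_walnut 0.012 sieve_blue 0.012
```

```text
10.4 [ 0.6209 -0.3132  0.1601] [ 1.80e+02 -1.00e-01 -1.85e+01] [ 1.7 -0.1  0.6] 0.0877
pan (array([ 0.6215, -0.3121]), 0.95, np.float64(0.97), 'cm to go', array([0.06, 0.11]))
stand_walnut (array([ 0.6301, -0.3164]), 0.84, np.float64(0.4), 'cm to go', array([ 0.92, -0.32]))
sieve_blue (array([ 0.623 , -0.1665]), 0.83, np.float64(0.37), 'cm to go', array([ 0.21, 14.68]))
```

View pics/w4.png

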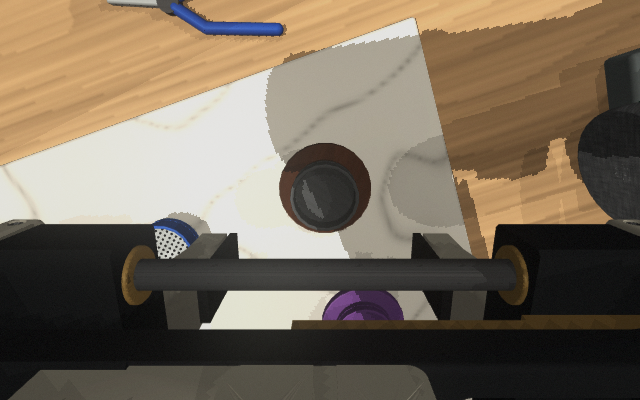

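The pan is seated centred in walnut, at (324,195). Next is blue.

Emit:
servo_tool([
  {"dx": 0,"dy": 3,"dz": 0,"spin": 0,"grip": 100},
  {"dx": 0,"dy": 6.5,"dz": 0,"spin": 0,"grip": 100},
  {"dx": 0,"dy": 10,"dz": 0,"spin": 0,"grip": 100},
  {"dx": -0.3,"dy": 13,"dz": 0,"spin": 0,"grip": 100},
  {"dx": -0.7,"dy": 15.8,"dz": 0,"spin": 0,"grip": 100},
  {"dx": -0.7,"dy": 15.8,"dz": -2,"spin": 0,"grip": 100},
  {"dx": -0.7,"dy": 15.8,"dz": -4,"spin": 0,"grip": 100},
  {"dx": -0.7,"dy": 15.8,"dz": -4,"spin": 0,"grip": 100},
  {"dx": -0.7,"dy": 15.8,"dz": -4,"spin": 0,"grip": 100},
  {"dx": -0.7,"dy": 15.8,"dz": -4,"spin": 0,"grip": 100},
])

```text
time_s: 11.43
tcp_pos: [0.6137, -0.1553, 0.1176]
eef_rot: [180.0, 0.0, -18.5]
contact_force: [0.1, 0.4, -0.7]
gripper_width: 0.0876
```

```bash
python3 w.py w5 sieve_blue 0.012
```

```text
11.43 [ 0.6137 -0.1553  0.1176] [180.    0.  -18.5] [ 0.1  0.4 -0.7] 0.0876
sieve_blue (array([ 0.6135, -0.1556]), 0.91, np.float64(1.0), 'cm to go', array([-0.02, -0.03]))
```

Emit:
servo_tool([
  {"dx": 0,"dy": 0,"dz": -3,"spin": 0,"grip": 100},
  {"dx": 0,"dy": 0,"dz": -6,"spin": 0,"grip": 100},
  {"dx": 0,"dy": 0,"dz": -8.5,"spin": 0,"grip": 100},
  {"dx": 0,"dy": 0,"dz": -9.9,"spin": 0,"grip": 100},
  {"dx": 0,"dy": 0,"dz": -9.9,"spin": 0,"grip": 100},
  {"dx": 0,"dy": 0,"dz": -9.9,"spin": 0,"grip": 65},
  {"dx": 0,"dy": 0,"dz": -9.9,"spin": 0,"grip": 60},
  {"dx": 0,"dy": 0,"dz": -9.9,"spin": 0,"grip": 55},
  {"dx": 0,"dy": 0,"dz": -9.9,"spin": 0,"grip": 50},
  {"dx": 0,"dy": 0,"dz": -9.9,"spin": 0,"grip": 50},
])

```text
time_s: 12.37
tcp_pos: [0.6143, -0.1549, 0.0198]
eef_rot: [-180.0, -0.1, -18.5]
contact_force: [0.6, -0.7, -0.0]
gripper_width: 0.0595
```

Emit:
servo_tool([
  {"dx": 0,"dy": 0,"dz": 0,"spin": 0,"grip": 50},
  {"dx": 0,"dy": 0,"dz": 0,"spin": 0,"grip": 50},
  {"dx": 0,"dy": 0,"dz": 0,"spin": 0,"grip": 50},
  {"dx": 0,"dy": 0,"dz": 0,"spin": 0,"grip": 50},
  {"dx": 0,"dy": 0,"dz": 2,"spin": 0,"grip": 50},
  {"dx": 0,"dy": 0,"dz": 5,"spin": 0,"grip": 50},
  {"dx": 0,"dy": 0,"dz": 8,"spin": 0,"grip": 50},
  {"dx": 0,"dy": 0,"dz": 11,"spin": 0,"grip": 50},
  {"dx": 0,"dy": 0,"dz": 14,"spin": 0,"grip": 50},
  {"dx": 0,"dy": 0,"dz": 14,"spin": 0,"grip": 50},
])

```text
time_s: 13.2
tcp_pos: [0.6169, -0.1554, 0.1655]
eef_rot: [-179.9, -0.6, -18.4]
contact_force: [1.1, -0.7, 0.2]
gripper_width: 0.0562
```

```bash
python3 held.py sieve_blue 0.0075
```

```text
13.2 [ 0.6169 -0.1554  0.1655] [-179.9   -0.6  -18.4] [ 1.1 -0.7  0.2] 0.0562
0.61 [267. 383. 198.] offset mm [-2.   1.2] res [-3.3  3.4  0.3] at 0: [-2.5  4.7 -4. ]
```

```bash
python3 held.py sieve_blue 0.0075;python3 held.py sieve_blue 0.0075
```

```text
13.3 [ 0.6143 -0.1547  0.16  ] [-179.9   -0.2  -18.5] [-0.5  0.8 -1.7] 0.0563
0.61 [267. 384. 197.] offset mm [-1.5  0.8] res [-2.9  2.9  0.3] at 0: [-2.5  3.6 -3. ]
13.4 [ 0.6128 -0.1547  0.1576] [-1.80e+02  1.00e-01 -1.85e+01] [-0.2  0.2 -1. ] 0.056
0.71 [267. 384. 196.] offset mm [-1.   0.6] res [-2.9  2.9  0.3] at 0: [-2.5  3.6 -2. ]
```

Emit:
servo_tool([
  {"dx": 0,"dy": -3,"dz": 0,"spin": 0,"grip": 50},
  {"dx": 0.3,"dy": -6.5,"dz": 0,"spin": 0,"grip": 50},
  {"dx": 0.6,"dy": -10,"dz": 0,"spin": 0,"grip": 50},
  {"dx": 0.8,"dy": -13,"dz": 0,"spin": 0,"grip": 50},
  {"dx": 0.8,"dy": -15,"dz": 0,"spin": 0,"grip": 50},
  {"dx": 0.8,"dy": -15.8,"dz": 0,"spin": 0,"grip": 50},
  {"dx": 0.8,"dy": -15.8,"dz": -2.5,"spin": 0,"grip": 50},
  {"dx": 0.8,"dy": -15.8,"dz": -5,"spin": 0,"grip": 50},
  {"dx": 0.8,"dy": -15.8,"dz": -7,"spin": 0,"grip": 50},
  {"dx": 0.8,"dy": -15.8,"dz": -8,"spin": 0,"grip": 50},
])

```text
time_s: 14.33
tcp_pos: [0.6194, -0.312, 0.0743]
eef_rot: [-180.0, 0.3, -18.5]
contact_force: [-0.8, 0.2, -0.6]
gripper_width: 0.0558
```

Emit:
servo_tool([
  {"dx": 0,"dy": 0,"dz": -0.5,"spin": 0,"grip": 50},
  {"dx": 0,"dy": 0,"dz": -0.9,"spin": 0,"grip": 50},
  {"dx": 0,"dy": 0,"dz": -1.2,"spin": 0,"grip": 50},
  {"dx": 0,"dy": 0,"dz": -1.5,"spin": 0,"grip": 50},
  {"dx": 0,"dy": 0,"dz": -1.7,"spin": 0,"grip": 50},
  {"dx": 0,"dy": 0,"dz": -1.85,"spin": 0,"grip": 50},
  {"dx": 0,"dy": 0,"dz": -1.95,"spin": 0,"grip": 50},
  {"dx": 0,"dy": 0,"dz": -2,"spin": 0,"grip": 50},
  {"dx": 0,"dy": 0,"dz": -2,"spin": 0,"grip": 50},
  {"dx": 0,"dy": 0,"dz": -2,"spin": 0,"grip": 50},
])

```text
time_s: 15.17
tcp_pos: [0.6219, -0.313, 0.0596]
eef_rot: [180.0, -0.1, -18.5]
contact_force: [-1.5, 2.3, 5.5]
gripper_width: 0.0563
```

Emit:
servo_tool([
  {"dx": 0,"dy": 0,"dz": 0,"spin": 0,"grip": 66},
  {"dx": 0,"dy": 0,"dz": 0,"spin": 0,"grip": 72},
  {"dx": 0,"dy": 0,"dz": 0,"spin": 0,"grip": 85},
  {"dx": 0,"dy": 0,"dz": 0,"spin": 0,"grip": 100},
  {"dx": 0,"dy": 0,"dz": 0,"spin": 0,"grip": 100},
  {"dx": 0,"dy": 0,"dz": 0,"spin": 0,"grip": 100},
  {"dx": 0,"dy": 0,"dz": 2,"spin": 0,"grip": 100},
  {"dx": 0,"dy": 0,"dz": 5,"spin": 0,"grip": 100},
  {"dx": 0,"dy": 0,"dz": 9,"spin": 0,"grip": 100},
  {"dx": 0,"dy": 0,"dz": 12,"spin": 0,"grip": 100},
])

```text
time_s: 16.0
tcp_pos: [0.6219, -0.3132, 0.1811]
eef_rot: [180.0, -0.1, -18.5]
contact_force: [1.4, -0.5, 0.4]
gripper_width: 0.0875
```

```bash
python3 w.py w6 sieve_blue 0.052 sieve_blue 0.052; python3 - <<'E'
import cv2;a=cv2.imread('pics/w6.png');cv2.imwrite('pics/w6c.png',cv2.resize(a[120:260,230:430],None,fx=2.5,fy=2.5))
E
```

```text
16.0 [ 0.6219 -0.3132  0.1811] [ 1.80e+02 -1.00e-01 -1.85e+01] [ 1.4 -0.5  0.4] 0.0875
sieve_blue None
sieve_blue None
```

View pics/w6c.png

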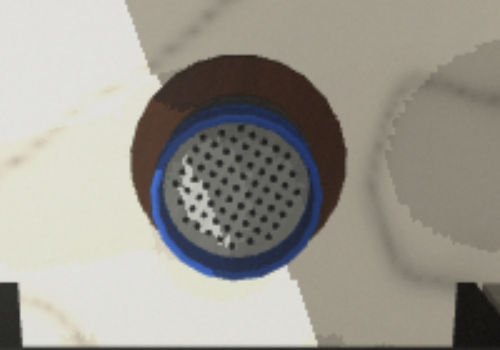

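Blue sits level and concentric on the pan over walnut, at crop (237,195). I go on to green.

Emit:
servo_tool([
  {"dx": -0.7,"dy": 3,"dz": 0,"spin": 0,"grip": 100},
  {"dx": -1.4,"dy": 7,"dz": 0,"spin": 0,"grip": 100},
  {"dx": -2.1,"dy": 11,"dz": 0,"spin": 0,"grip": 100},
  {"dx": -2.8,"dy": 15,"dz": 0,"spin": 0,"grip": 100},
  {"dx": -3.5,"dy": 19,"dz": 0,"spin": 0,"grip": 100},
  {"dx": -4.2,"dy": 23,"dz": 0,"spin": 0,"grip": 100},
  {"dx": -4.9,"dy": 27,"dz": 0,"spin": 0,"grip": 100},
  {"dx": -5.6,"dy": 31,"dz": 0,"spin": 0,"grip": 100},
  {"dx": -6.3,"dy": 35,"dz": 0,"spin": 0,"grip": 100},
  {"dx": -7,"dy": 39,"dz": 0,"spin": 0,"grip": 100},
])

```text
time_s: 16.98
tcp_pos: [0.5504, 0.0787, 0.1778]
eef_rot: [180.0, 0.1, -18.5]
contact_force: [0.5, -0.4, 0.4]
gripper_width: 0.0879
```

Emit:
servo_tool([
  {"dx": -1.3,"dy": 4,"dz": 0,"spin": 0,"grip": 100},
  {"dx": -2.6,"dy": 8,"dz": 0,"spin": 0,"grip": 100},
  {"dx": -3.9,"dy": 12,"dz": 0,"spin": 0,"grip": 100},
  {"dx": -5.2,"dy": 15.5,"dz": 0,"spin": 0,"grip": 100},
  {"dx": -6.5,"dy": 19,"dz": -1,"spin": 0,"grip": 100},
  {"dx": -7.35,"dy": 21.9,"dz": -3,"spin": 0,"grip": 100},
  {"dx": -7.35,"dy": 21.9,"dz": -5,"spin": 0,"grip": 100},
  {"dx": -7.35,"dy": 21.9,"dz": -6,"spin": 0,"grip": 100},
  {"dx": -7.35,"dy": 21.9,"dz": -6,"spin": 0,"grip": 100},
  {"dx": -7.35,"dy": 21.9,"dz": -6,"spin": 0,"grip": 100},
])

```text
time_s: 17.82
tcp_pos: [0.4781, 0.2951, 0.118]
eef_rot: [179.9, 0.0, -18.5]
contact_force: [0.4, -0.3, 0.6]
gripper_width: 0.0873
```

```bash
python3 w.py w7 sieve_green 0.012; python3 - <<'E'
from h import *
print(np.round(r.get_state()['joints'],1))
for c in ['scene','top']:
    r.capture(c)
    for n,z in [('sieve_blue',.052),('sieve_green',.012)]: print(c,n,loc(n,c,z))
E
```

```text
17.82 [0.4781 0.2951 0.118 ] [179.9   0.  -18.5] [ 0.4 -0.3  0.6] 0.0873
sieve_green (array([0.4772, 0.2971]), 0.88, np.float64(1.0), 'cm to go', array([-0.08,  0.2 ]))
[ 51.6  15.4 -21.9   0.  -52.6  19.8]
scene sieve_blue (array([0.46717738, 0.17914432]), 0.67, np.float64(0.7462234736211171))
scene sieve_green (array([0.48198891, 0.2958019 ]), 0.71, np.float64(0.768962110473731))
top sieve_blue (array([ 0.622303  , -0.31161398]), 0.9, np.float64(0.9305203405239977))
top sieve_green (array([0.48525442, 0.31521447]), 0.74, np.float64(0.18257836648924647))
```

Emit:
servo_tool([
  {"dx": -0.05,"dy": 0.1,"dz": -3,"spin": 0,"grip": 100},
  {"dx": -0.05,"dy": 0.1,"dz": -6,"spin": 0,"grip": 100},
  {"dx": -0.05,"dy": 0.1,"dz": -8.5,"spin": 0,"grip": 100},
  {"dx": -0.05,"dy": 0.1,"dz": -10,"spin": 0,"grip": 100},
  {"dx": -0.05,"dy": 0.1,"dz": -10,"spin": 0,"grip": 100},
  {"dx": -0.05,"dy": 0.1,"dz": -10,"spin": 0,"grip": 65},
  {"dx": -0.05,"dy": 0.1,"dz": -10,"spin": 0,"grip": 60},
  {"dx": -0.05,"dy": 0.1,"dz": -10,"spin": 0,"grip": 55},
  {"dx": -0.05,"dy": 0.1,"dz": -10,"spin": 0,"grip": 50},
  {"dx": -0.05,"dy": 0.1,"dz": -10,"spin": 0,"grip": 50},
])

```text
time_s: 19.05
tcp_pos: [0.478, 0.2976, 0.0197]
eef_rot: [-179.9, -0.0, -18.5]
contact_force: [-0.0, -0.2, 0.3]
gripper_width: 0.0598
```

Emit:
servo_tool([
  {"dx": 0,"dy": 0,"dz": 0,"spin": 0,"grip": 50},
  {"dx": 0,"dy": 0,"dz": 0,"spin": 0,"grip": 50},
  {"dx": 0,"dy": 0,"dz": 0,"spin": 0,"grip": 50},
  {"dx": 0,"dy": 0,"dz": 0,"spin": 0,"grip": 50},
  {"dx": 0,"dy": 0,"dz": 2,"spin": 0,"grip": 50},
  {"dx": 0,"dy": 0,"dz": 5,"spin": 0,"grip": 50},
  {"dx": 0,"dy": 0,"dz": 8,"spin": 0,"grip": 50},
  {"dx": 0,"dy": 0,"dz": 11,"spin": 0,"grip": 50},
  {"dx": 0,"dy": 0,"dz": 14,"spin": 0,"grip": 50},
  {"dx": 0,"dy": 0,"dz": 16,"spin": 0,"grip": 50},
])

```text
time_s: 19.88
tcp_pos: [0.4782, 0.2976, 0.1818]
eef_rot: [-179.8, -0.1, -18.5]
contact_force: [-0.4, 0.4, -0.1]
gripper_width: 0.0561
```

Emit:
servo_tool([
  {"dx": 1.3,"dy": -3,"dz": 0,"spin": 0,"grip": 50},
  {"dx": 2.6,"dy": -6,"dz": 0,"spin": 0,"grip": 50},
  {"dx": 3.9,"dy": -9.5,"dz": 0,"spin": 0,"grip": 50},
  {"dx": 5.2,"dy": -13,"dz": 0,"spin": 0,"grip": 50},
  {"dx": 6.5,"dy": -16.5,"dz": 0,"spin": 0,"grip": 50},
  {"dx": 7.8,"dy": -20,"dz": 0,"spin": 0,"grip": 50},
  {"dx": 9,"dy": -23.5,"dz": 0,"spin": 0,"grip": 50},
  {"dx": 10,"dy": -26.5,"dz": 0,"spin": 0,"grip": 50},
  {"dx": 10,"dy": -28,"dz": 0,"spin": 0,"grip": 50},
  {"dx": 10,"dy": -28,"dz": 0,"spin": 0,"grip": 50},
])

```text
time_s: 20.72
tcp_pos: [0.5774, 0.014, 0.1781]
eef_rot: [180.0, 0.1, -18.7]
contact_force: [-0.5, -0.1, -1.1]
gripper_width: 0.0562
```

```bash
sleep 0; for i in 1 2 3; do python3 held.py sieve_green 0.0075; done
```

```text
20.72 [0.5774 0.014  0.1781] [ 1.80e+02  1.00e-01 -1.87e+01] [-0.5 -0.1 -1.1] 0.0562
0.91 [267. 384. 196.] offset mm [-1.   0.7] res [-2.9  2.9  0.3] at 0: [-2.4  3.7 -2. ]
20.82 [0.5774 0.0165 0.1784] [-180.     0.   -18.6] [ 0.2  0.3 -0.8] 0.0562
0.57 [267. 383. 196.] offset mm [-1.   0.8] res [-3.4  3.4  0.4] at 0: [-2.5  4.7 -2. ]
20.92 [0.5775 0.0177 0.1785] [-180.     0.   -18.5] [-0.1 -0.4 -1.5] 0.0561
0.89 [267. 383. 196.] offset mm [-1.   0.9] res [-3.4  3.4  0.4] at 0: [-2.4  4.7 -2. ]
```

Emit:
servo_tool([
  {"dx": 0.5,"dy": -3.5,"dz": 0,"spin": 0,"grip": 50},
  {"dx": 1,"dy": -7,"dz": 0,"spin": 0,"grip": 50},
  {"dx": 1.5,"dy": -11,"dz": 0,"spin": 0,"grip": 50},
  {"dx": 2,"dy": -15,"dz": 0,"spin": 0,"grip": 50},
  {"dx": 2.6,"dy": -19,"dz": 0,"spin": 0,"grip": 50},
  {"dx": 3.2,"dy": -23,"dz": 0,"spin": 0,"grip": 50},
  {"dx": 3.8,"dy": -27,"dz": 0,"spin": 0,"grip": 50},
  {"dx": 4.2,"dy": -30.5,"dz": 0,"spin": 0,"grip": 50},
  {"dx": 4.4,"dy": -32.5,"dz": 0,"spin": 0,"grip": 50},
  {"dx": 4.4,"dy": -33,"dz": 0,"spin": 0,"grip": 50},
])

```text
time_s: 21.85
tcp_pos: [0.6218, -0.3154, 0.1777]
eef_rot: [180.0, 0.0, -18.6]
contact_force: [-0.1, 0.6, -1.5]
gripper_width: 0.0559
```

Emit:
servo_tool([
  {"dx": 0,"dy": 0,"dz": -2.5,"spin": 0,"grip": 50},
  {"dx": 0,"dy": 0,"dz": -5,"spin": 0,"grip": 50},
  {"dx": 0,"dy": 0,"dz": -7,"spin": 0,"grip": 50},
  {"dx": 0,"dy": 0,"dz": -8.2,"spin": 0,"grip": 50},
  {"dx": 0,"dy": 0,"dz": -8.8,"spin": 0,"grip": 50},
  {"dx": 0,"dy": 0,"dz": -9.3,"spin": 0,"grip": 50},
  {"dx": 0,"dy": 0,"dz": -9.6,"spin": 0,"grip": 50},
  {"dx": 0,"dy": 0,"dz": -9.8,"spin": 0,"grip": 50},
  {"dx": 0,"dy": 0,"dz": -9.9,"spin": 0,"grip": 50},
  {"dx": 0,"dy": 0,"dz": -9.9,"spin": 0,"grip": 50},
])

```text
time_s: 22.68
tcp_pos: [0.6222, -0.313, 0.0806]
eef_rot: [-180.0, -0.1, -18.5]
contact_force: [-0.1, 0.3, -0.2]
gripper_width: 0.056
```

Emit:
servo_tool([
  {"dx": 0,"dy": 0,"dz": 0,"spin": 0,"grip": 50},
  {"dx": 0,"dy": 0,"dz": 0,"spin": 0,"grip": 50},
  {"dx": 0,"dy": 0,"dz": 0,"spin": 0,"grip": 50},
  {"dx": 0,"dy": 0,"dz": 0,"spin": 0,"grip": 50},
  {"dx": 0,"dy": 0,"dz": 0,"spin": 0,"grip": 50},
  {"dx": 0,"dy": 0,"dz": 0,"spin": 0,"grip": 50},
  {"dx": 0,"dy": 0,"dz": 0,"spin": 0,"grip": 50},
  {"dx": 0,"dy": 0,"dz": 0,"spin": 0,"grip": 50},
  {"dx": 0,"dy": 0,"dz": 0,"spin": 0,"grip": 50},
  {"dx": 0,"dy": 0,"dz": 0,"spin": 0,"grip": 50},
])

```text
time_s: 23.52
tcp_pos: [0.6223, -0.313, 0.0805]
eef_rot: [180.0, -0.1, -18.5]
contact_force: [-0.4, 1.4, 5.9]
gripper_width: 0.0562
```

Force and height match the blue placement (5.9 N at 80.5 mm). Release.

Emit:
servo_tool([
  {"dx": 0,"dy": 0,"dz": 0,"spin": 0,"grip": 66},
  {"dx": 0,"dy": 0,"dz": 0,"spin": 0,"grip": 72},
  {"dx": 0,"dy": 0,"dz": 0,"spin": 0,"grip": 85},
  {"dx": 0,"dy": 0,"dz": 0,"spin": 0,"grip": 100},
  {"dx": 0,"dy": 0,"dz": 0,"spin": 0,"grip": 100},
  {"dx": 0,"dy": 0,"dz": 0,"spin": 0,"grip": 100},
  {"dx": 0,"dy": 0,"dz": 2,"spin": 0,"grip": 100},
  {"dx": 0,"dy": 0,"dz": 5,"spin": 0,"grip": 100},
  {"dx": 0,"dy": 0,"dz": 9,"spin": 0,"grip": 100},
  {"dx": 0,"dy": 0,"dz": 12,"spin": 0,"grip": 100},
])

```text
time_s: 24.35
tcp_pos: [0.6218, -0.3132, 0.2021]
eef_rot: [180.0, -0.1, -18.5]
contact_force: [1.6, -0.2, 1.0]
gripper_width: 0.0877
```

```bash
python3 w.py w8 sieve_green 0.073 sieve_green 0.073; python3 - <<'E'
import cv2;a=cv2.imread('pics/w8.png');cv2.imwrite('pics/w8c.png',cv2.resize(a[120:260,230:430],None,fx=2.5,fy=2.5))
E
```

```text
24.35 [ 0.6218 -0.3132  0.2021] [ 1.80e+02 -1.00e-01 -1.85e+01] [ 1.6 -0.2  1. ] 0.0877
sieve_green (array([ 0.622 , -0.3121]), 0.73, np.float64(0.96), 'cm to go', array([0.02, 0.11]))
sieve_green (array([ 0.622 , -0.3121]), 0.73, np.float64(0.96), 'cm to go', array([0.02, 0.11]))
```

View pics/w8c.png

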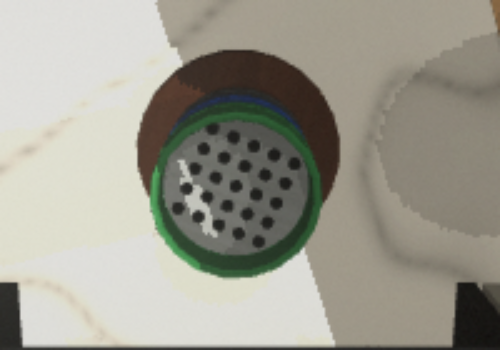

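Green is seated level, at crop (237,193). Next is red.

Emit:
servo_tool([
  {"dx": -0.1,"dy": 3,"dz": 0,"spin": 0,"grip": 100},
  {"dx": -0.1,"dy": 7,"dz": 0,"spin": 0,"grip": 100},
  {"dx": -0.2,"dy": 11,"dz": 0,"spin": 0,"grip": 100},
  {"dx": -0.3,"dy": 15,"dz": 0,"spin": 0,"grip": 100},
  {"dx": -0.3,"dy": 19,"dz": 0,"spin": 0,"grip": 100},
  {"dx": -0.4,"dy": 23,"dz": 0,"spin": 0,"grip": 100},
  {"dx": -0.4,"dy": 27,"dz": 0,"spin": 0,"grip": 100},
  {"dx": -0.5,"dy": 31,"dz": 0,"spin": 0,"grip": 100},
  {"dx": -0.5,"dy": 35,"dz": 0,"spin": 0,"grip": 100},
  {"dx": -0.5,"dy": 39,"dz": 0,"spin": 0,"grip": 100},
])

```text
time_s: 25.33
tcp_pos: [0.6157, 0.0789, 0.1987]
eef_rot: [180.0, 0.1, -18.5]
contact_force: [0.1, -0.2, 0.7]
gripper_width: 0.0876
```

Emit:
servo_tool([
  {"dx": -0.1,"dy": 4,"dz": 0,"spin": 0,"grip": 100},
  {"dx": -0.2,"dy": 8,"dz": 0,"spin": 0,"grip": 100},
  {"dx": -0.3,"dy": 12,"dz": 0,"spin": 0,"grip": 100},
  {"dx": -0.4,"dy": 16,"dz": 0,"spin": 0,"grip": 100},
  {"dx": -0.5,"dy": 20,"dz": -1,"spin": 0,"grip": 100},
  {"dx": -0.5,"dy": 22.3,"dz": -4,"spin": 0,"grip": 100},
  {"dx": -0.5,"dy": 22.3,"dz": -7,"spin": 0,"grip": 100},
  {"dx": -0.5,"dy": 22.3,"dz": -8,"spin": 0,"grip": 100},
  {"dx": -0.5,"dy": 22.3,"dz": -8,"spin": 0,"grip": 100},
  {"dx": -0.5,"dy": 22.3,"dz": -8,"spin": 0,"grip": 100},
])

```text
time_s: 26.17
tcp_pos: [0.6117, 0.2992, 0.1194]
eef_rot: [179.9, 0.0, -18.5]
contact_force: [0.0, 0.1, 0.4]
gripper_width: 0.0876
```

```bash
python3 w.py w9 sieve_red 0.012; python3 w.py w9 sieve_red 0.012
```

```text
26.17 [0.6117 0.2992 0.1194] [179.9   0.  -18.5] [0.  0.1 0.4] 0.0876
sieve_red (array([0.6112, 0.3008]), 0.94, np.float64(0.98), 'cm to go', array([-0.05,  0.16]))
26.27 [0.6128 0.2997 0.1216] [-1.799e+02 -1.000e-01 -1.850e+01] [-0.8  0.   0.6] 0.0874
sieve_red (array([0.6113, 0.3006]), 0.6, np.float64(0.99), 'cm to go', array([-0.15,  0.09]))
```

Emit:
servo_tool([
  {"dx": -0.05,"dy": 0.05,"dz": -3,"spin": 0,"grip": 100},
  {"dx": -0.05,"dy": 0.05,"dz": -6,"spin": 0,"grip": 100},
  {"dx": -0.05,"dy": 0.05,"dz": -8.5,"spin": 0,"grip": 100},
  {"dx": -0.05,"dy": 0.05,"dz": -10.1,"spin": 0,"grip": 100},
  {"dx": -0.05,"dy": 0.05,"dz": -10.1,"spin": 0,"grip": 100},
  {"dx": -0.05,"dy": 0.05,"dz": -10.1,"spin": 0,"grip": 65},
  {"dx": -0.05,"dy": 0.05,"dz": -10.1,"spin": 0,"grip": 60},
  {"dx": -0.05,"dy": 0.05,"dz": -10.1,"spin": 0,"grip": 55},
  {"dx": -0.05,"dy": 0.05,"dz": -10.1,"spin": 0,"grip": 50},
  {"dx": -0.05,"dy": 0.05,"dz": -10.1,"spin": 0,"grip": 50},
])

```text
time_s: 27.2
tcp_pos: [0.6117, 0.301, 0.02]
eef_rot: [-179.9, -0.1, -18.5]
contact_force: [0.4, -0.8, -0.2]
gripper_width: 0.0601
```

Emit:
servo_tool([
  {"dx": 0,"dy": 0,"dz": 0,"spin": 0,"grip": 50},
  {"dx": 0,"dy": 0,"dz": 0,"spin": 0,"grip": 50},
  {"dx": 0,"dy": 0,"dz": 0,"spin": 0,"grip": 50},
  {"dx": 0,"dy": 0,"dz": 0,"spin": 0,"grip": 50},
  {"dx": 0,"dy": 0,"dz": 2,"spin": 0,"grip": 50},
  {"dx": 0,"dy": 0,"dz": 5,"spin": 0,"grip": 50},
  {"dx": 0,"dy": 0,"dz": 8,"spin": 0,"grip": 50},
  {"dx": 0,"dy": 0,"dz": 11,"spin": 0,"grip": 50},
  {"dx": 0,"dy": 0,"dz": 14,"spin": 0,"grip": 50},
  {"dx": 0,"dy": 0,"dz": 17,"spin": 0,"grip": 50},
])

```text
time_s: 28.03
tcp_pos: [0.6108, 0.3004, 0.1899]
eef_rot: [180.0, 0.0, -18.5]
contact_force: [0.7, 0.4, -0.6]
gripper_width: 0.0561
```

Emit:
servo_tool([
  {"dx": 0,"dy": -3,"dz": 1,"spin": 0,"grip": 50},
  {"dx": 0,"dy": -6,"dz": 1,"spin": 0,"grip": 50},
  {"dx": 0,"dy": -9.5,"dz": 1,"spin": 0,"grip": 50},
  {"dx": 0,"dy": -13,"dz": 1,"spin": 0,"grip": 50},
  {"dx": 0,"dy": -16.5,"dz": 1,"spin": 0,"grip": 50},
  {"dx": 0,"dy": -20,"dz": 1,"spin": 0,"grip": 50},
  {"dx": 0,"dy": -23.5,"dz": 1,"spin": 0,"grip": 50},
  {"dx": 0,"dy": -26.5,"dz": 1,"spin": 0,"grip": 50},
  {"dx": 0,"dy": -28,"dz": 1,"spin": 0,"grip": 50},
  {"dx": 0,"dy": -28,"dz": 1,"spin": 0,"grip": 50},
])

```text
time_s: 28.87
tcp_pos: [0.6107, 0.0178, 0.1985]
eef_rot: [180.0, 0.0, -18.7]
contact_force: [0.4, 1.0, -0.5]
gripper_width: 0.0563
```

```bash
for i in 1 2 3; do python3 held.py sieve_red 0.0075; done
```

```text
28.87 [0.6107 0.0178 0.1985] [180.    0.  -18.7] [ 0.4  1.  -0.5] 0.0563
0.65 [266.05 384.   196.  ] offset mm [-0.9  0.8] res [-2.5  2.5  0.3] at 0: [-1.5  3.7 -1.9]
28.97 [0.6111 0.0203 0.1985] [-180.     0.   -18.6] [-0.2  0.6 -0.4] 0.0562
0.75 [266. 384. 196.] offset mm [-0.9  0.8] res [-2.4  2.4  0.3] at 0: [-1.5  3.7 -2. ]
29.07 [0.6112 0.0215 0.1985] [-180.     0.   -18.5] [ 0.6  0.8 -1. ] 0.0562
0.84 [266.   383.09 196.  ] offset mm [-0.9  1. ] res [-2.9  2.9  0.3] at 0: [-1.4  4.6 -2. ]
```

Emit:
servo_tool([
  {"dx": 0.1,"dy": -3.5,"dz": 0,"spin": 0,"grip": 50},
  {"dx": 0.2,"dy": -7,"dz": 0,"spin": 0,"grip": 50},
  {"dx": 0.4,"dy": -11,"dz": 0,"spin": 0,"grip": 50},
  {"dx": 0.5,"dy": -15,"dz": 0,"spin": 0,"grip": 50},
  {"dx": 0.6,"dy": -19,"dz": 0,"spin": 0,"grip": 50},
  {"dx": 0.8,"dy": -23,"dz": 0,"spin": 0,"grip": 50},
  {"dx": 0.9,"dy": -27,"dz": 0,"spin": 0,"grip": 50},
  {"dx": 1,"dy": -30.5,"dz": 0,"spin": 0,"grip": 50},
  {"dx": 1.05,"dy": -32.5,"dz": 0,"spin": 0,"grip": 50},
  {"dx": 1.05,"dy": -33.35,"dz": 0,"spin": 0,"grip": 50},
])

```text
time_s: 30.0
tcp_pos: [0.6217, -0.3151, 0.1978]
eef_rot: [180.0, 0.0, -18.6]
contact_force: [-0.7, 0.3, 0.3]
gripper_width: 0.0559
```

Emit:
servo_tool([
  {"dx": 0,"dy": 0,"dz": -2.5,"spin": 0,"grip": 50},
  {"dx": 0,"dy": 0,"dz": -5,"spin": 0,"grip": 50},
  {"dx": 0,"dy": 0,"dz": -7,"spin": 0,"grip": 50},
  {"dx": 0,"dy": 0,"dz": -8.2,"spin": 0,"grip": 50},
  {"dx": 0,"dy": 0,"dz": -8.8,"spin": 0,"grip": 50},
  {"dx": 0,"dy": 0,"dz": -9.2,"spin": 0,"grip": 50},
  {"dx": 0,"dy": 0,"dz": -9.5,"spin": 0,"grip": 50},
  {"dx": 0,"dy": 0,"dz": -9.7,"spin": 0,"grip": 50},
  {"dx": 0,"dy": 0,"dz": -9.8,"spin": 0,"grip": 50},
  {"dx": 0,"dy": 0,"dz": -9.8,"spin": 0,"grip": 50},
])

```text
time_s: 30.83
tcp_pos: [0.6223, -0.3129, 0.1018]
eef_rot: [-180.0, -0.1, -18.5]
contact_force: [0.1, 0.6, 0.2]
gripper_width: 0.0561
```

Emit:
servo_tool([
  {"dx": 0,"dy": 0,"dz": 0,"spin": 0,"grip": 50},
  {"dx": 0,"dy": 0,"dz": 0,"spin": 0,"grip": 50},
  {"dx": 0,"dy": 0,"dz": 0,"spin": 0,"grip": 50},
  {"dx": 0,"dy": 0,"dz": 0,"spin": 0,"grip": 50},
  {"dx": 0,"dy": 0,"dz": 0,"spin": 0,"grip": 50},
  {"dx": 0,"dy": 0,"dz": 0,"spin": 0,"grip": 50},
  {"dx": 0,"dy": 0,"dz": 0,"spin": 0,"grip": 50},
  {"dx": 0,"dy": 0,"dz": 0,"spin": 0,"grip": 50},
  {"dx": 0,"dy": 0,"dz": 0,"spin": 0,"grip": 50},
  {"dx": 0,"dy": 0,"dz": 0,"spin": 0,"grip": 50},
])

```text
time_s: 31.67
tcp_pos: [0.6224, -0.313, 0.1017]
eef_rot: [-180.0, -0.1, -18.5]
contact_force: [0.1, 2.4, 5.2]
gripper_width: 0.0562
```

Emit:
servo_tool([
  {"dx": 0,"dy": 0,"dz": 0,"spin": 0,"grip": 66},
  {"dx": 0,"dy": 0,"dz": 0,"spin": 0,"grip": 72},
  {"dx": 0,"dy": 0,"dz": 0,"spin": 0,"grip": 85},
  {"dx": 0,"dy": 0,"dz": 0,"spin": 0,"grip": 100},
  {"dx": 0,"dy": 0,"dz": 0,"spin": 0,"grip": 100},
  {"dx": 0,"dy": 0,"dz": 0,"spin": 0,"grip": 100},
  {"dx": 0,"dy": 0,"dz": 2,"spin": 0,"grip": 100},
  {"dx": 0,"dy": 0,"dz": 5,"spin": 0,"grip": 100},
  {"dx": 0,"dy": 0,"dz": 9,"spin": 0,"grip": 100},
  {"dx": 0,"dy": 0,"dz": 12,"spin": 0,"grip": 100},
])

```text
time_s: 32.5
tcp_pos: [0.6218, -0.3132, 0.2231]
eef_rot: [180.0, -0.1, -18.5]
contact_force: [1.1, 0.4, 1.2]
gripper_width: 0.0876
```

```bash
python3 w.py w10 sieve_red 0.094; python3 - <<'E'
import cv2;a=cv2.imread('pics/w10.png');cv2.imwrite('pics/w10c.png',cv2.resize(a[120:260,230:430],None,fx=2.5,fy=2.5))
E
```

```text
32.5 [ 0.6218 -0.3132  0.2231] [ 1.80e+02 -1.00e-01 -1.85e+01] [1.1 0.4 1.2] 0.0876
sieve_red (array([ 0.6223, -0.3121]), 0.83, np.float64(0.97), 'cm to go', array([0.05, 0.11]))
```

View pics/w10c.png

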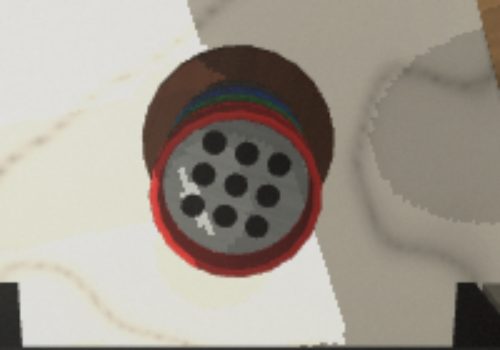

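Red is seated level, at crop (237,192). Now the cover.

Emit:
servo_tool([
  {"dx": -1,"dy": 3,"dz": 0,"spin": 0,"grip": 100},
  {"dx": -2,"dy": 6.5,"dz": 0,"spin": 0,"grip": 100},
  {"dx": -3.3,"dy": 10,"dz": 0,"spin": 0,"grip": 100},
  {"dx": -4.6,"dy": 13.5,"dz": 0,"spin": 0,"grip": 100},
  {"dx": -5.9,"dy": 17,"dz": 0,"spin": 0,"grip": 100},
  {"dx": -7.2,"dy": 20.5,"dz": 0,"spin": 0,"grip": 100},
  {"dx": -8.5,"dy": 24,"dz": 0,"spin": 0,"grip": 100},
  {"dx": -9.8,"dy": 27.5,"dz": 0,"spin": 0,"grip": 100},
  {"dx": -11,"dy": 31,"dz": 0,"spin": 0,"grip": 100},
  {"dx": -12,"dy": 34,"dz": 0,"spin": 0,"grip": 100},
])

```text
time_s: 33.43
tcp_pos: [0.5005, 0.0288, 0.2207]
eef_rot: [-180.0, -0.0, -18.5]
contact_force: [1.3, 0.9, 0.4]
gripper_width: 0.0875
```

Emit:
servo_tool([
  {"dx": -1.5,"dy": 3.5,"dz": 0,"spin": 0,"grip": 100},
  {"dx": -3,"dy": 7,"dz": 0,"spin": 0,"grip": 100},
  {"dx": -4.5,"dy": 10.5,"dz": -1,"spin": 0,"grip": 100},
  {"dx": -5.6,"dy": 13.2,"dz": -3,"spin": 0,"grip": 100},
  {"dx": -5.6,"dy": 13.2,"dz": -6,"spin": 0,"grip": 100},
  {"dx": -5.6,"dy": 13.2,"dz": -8,"spin": 0,"grip": 100},
  {"dx": -5.6,"dy": 13.2,"dz": -8,"spin": 0,"grip": 100},
  {"dx": -5.6,"dy": 13.2,"dz": -8,"spin": 0,"grip": 100},
  {"dx": -5.6,"dy": 13.2,"dz": -8,"spin": 0,"grip": 100},
  {"dx": -5.6,"dy": 13.2,"dz": -8,"spin": 0,"grip": 100},
])

```text
time_s: 34.27
tcp_pos: [0.4467, 0.1594, 0.1421]
eef_rot: [-179.9, -0.1, -18.5]
contact_force: [-1.0, 0.3, -0.8]
gripper_width: 0.0878
```

```bash
python3 w.py w11 cover 0.012; python3 w.py w11 cover 0.012;  python3 - <<'E'
import cv2;a=cv2.imread('pics/w11.png');cv2.imwrite('pics/w11c.png',cv2.resize(a[120:260,230:430],None,fx=2.5,fy=2.5))
E
```

```text
34.27 [0.4467 0.1594 0.1421] [-1.799e+02 -1.000e-01 -1.850e+01] [-1.   0.3 -0.8] 0.0878
cover (array([0.4458, 0.1592]), 0.96, np.float64(0.96), 'cm to go', array([-0.08, -0.02]))
34.37 [0.4464 0.1593 0.1418] [-1.799e+02 -1.000e-01 -1.850e+01] [-0.4 -1.   0.3] 0.0879
cover (array([0.4457, 0.1592]), 0.71, np.float64(1.0), 'cm to go', array([-0.07, -0.01]))
```

View pics/w11c.png

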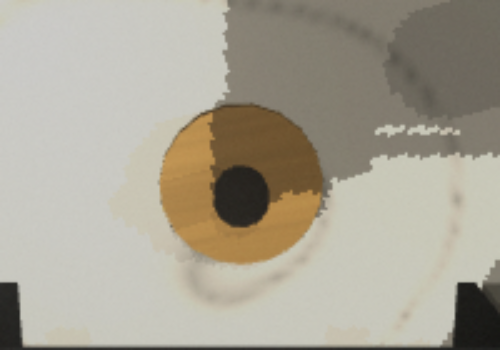

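The cover is upright, with its disc at crop (241,185) and its knob at (241,196). I'll grip the knob, with the tips above the disc.

Emit:
servo_tool([
  {"dx": 0,"dy": 0,"dz": -3,"spin": 0,"grip": 60},
  {"dx": 0,"dy": 0,"dz": -6,"spin": 0,"grip": 60},
  {"dx": 0,"dy": 0,"dz": -8.5,"spin": 0,"grip": 60},
  {"dx": 0,"dy": 0,"dz": -10.5,"spin": 0,"grip": 60},
  {"dx": 0,"dy": 0,"dz": -11.6,"spin": 0,"grip": 50},
  {"dx": 0,"dy": 0,"dz": -11.6,"spin": 0,"grip": 40},
  {"dx": 0,"dy": 0,"dz": -11.6,"spin": 0,"grip": 35},
  {"dx": 0,"dy": 0,"dz": -11.6,"spin": 0,"grip": 30},
  {"dx": 0,"dy": 0,"dz": -11.6,"spin": 0,"grip": 25},
  {"dx": 0,"dy": 0,"dz": -11.6,"spin": 0,"grip": 20},
])

```text
time_s: 35.3
tcp_pos: [0.4462, 0.1596, 0.0256]
eef_rot: [-179.9, -0.1, -18.5]
contact_force: [-0.5, -0.3, -0.4]
gripper_width: 0.054
```

Emit:
servo_tool([
  {"dx": 0,"dy": 0,"dz": 0,"spin": 0,"grip": 15},
  {"dx": 0,"dy": 0,"dz": 0,"spin": 0,"grip": 10},
  {"dx": 0,"dy": 0,"dz": 0,"spin": 0,"grip": 10},
  {"dx": 0,"dy": 0,"dz": 0,"spin": 0,"grip": 10},
  {"dx": 0,"dy": 0,"dz": 0,"spin": 0,"grip": 10},
  {"dx": 0,"dy": 0,"dz": 0,"spin": 0,"grip": 10},
  {"dx": 0,"dy": 0,"dz": 0,"spin": 0,"grip": 10},
  {"dx": 0,"dy": 0,"dz": 0,"spin": 0,"grip": 10},
  {"dx": 0,"dy": 0,"dz": 0,"spin": 0,"grip": 10},
  {"dx": 0,"dy": 0,"dz": 0,"spin": 0,"grip": 10},
])

```text
time_s: 36.13
tcp_pos: [0.4456, 0.1591, 0.0245]
eef_rot: [180.0, 0.0, -18.5]
contact_force: [-0.6, 0.0, -0.8]
gripper_width: 0.0542
```

The fingers stopped at 54 mm, not on the 18 mm knob, so I look.

```bash
python3 w.py w12 cover 0.012; python3 -c "
from h import *
im=r.capture('scene'); cv2.imwrite('pics/s12.png',im); d=r.cut_out('cover','scene'); print([(x['p'],x['extent']) for x in d]); w=cv2.imread('pics/w12.png')[150:400,180:460]
a=cv2.resize(im[200:290,330:440],(305,250),interpolation=cv2.INTER_CUBIC); cv2.imwrite('pics/c12.png',cv2.resize(np.hstack([w,a]),None,fx=1.3,fy=1.3))"
```

```text
36.13 [0.4456 0.1591 0.0245] [180.    0.  -18.5] [-0.6  0.  -0.8] 0.0542
cover (array([0.452 , 0.1578]), 0.74, np.float64(0.67), 'cm to go', array([ 0.64, -0.13]))
[(0.61, [369.9, 234.3, 381.5, 250.9])]
```

View pics/c12.png

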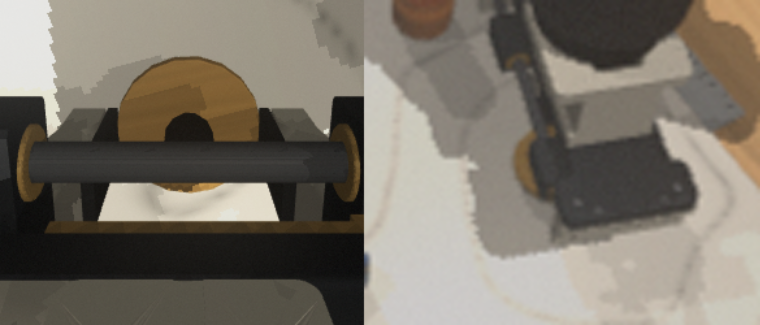

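The pads have closed on the disc edge, so the tips are about 2 mm lower than assumed. The cover itself is undisturbed. I open, rise 4 mm and close again on the knob.

Emit:
servo_tool([
  {"dx": 0,"dy": 0,"dz": 0,"spin": 0,"grip": 66},
  {"dx": 0,"dy": 0,"dz": 0,"spin": 0,"grip": 72},
  {"dx": 0,"dy": 0,"dz": 0,"spin": 0,"grip": 80},
  {"dx": 0,"dy": 0,"dz": 0,"spin": 0,"grip": 80},
  {"dx": 0,"dy": 0,"dz": 0.2,"spin": 0,"grip": 80},
  {"dx": 0,"dy": 0,"dz": 0.4,"spin": 0,"grip": 80},
  {"dx": 0,"dy": 0,"dz": 0.4,"spin": 0,"grip": 80},
  {"dx": 0,"dy": 0,"dz": 0.4,"spin": 0,"grip": 70},
  {"dx": 0,"dy": 0,"dz": 0.4,"spin": 0,"grip": 60},
  {"dx": 0,"dy": 0,"dz": 0.4,"spin": 0,"grip": 50},
])

```text
time_s: 37.17
tcp_pos: [0.4456, 0.1591, 0.0285]
eef_rot: [180.0, 0.0, -18.5]
contact_force: [-0.6, -0.3, 0.1]
gripper_width: 0.0553
```

Emit:
servo_tool([
  {"dx": 0,"dy": 0,"dz": 0,"spin": 0,"grip": 45},
  {"dx": 0,"dy": 0,"dz": 0,"spin": 0,"grip": 40},
  {"dx": 0,"dy": 0,"dz": 0,"spin": 0,"grip": 35},
  {"dx": 0,"dy": 0,"dz": 0,"spin": 0,"grip": 30},
  {"dx": 0,"dy": 0,"dz": 0,"spin": 0,"grip": 25},
  {"dx": 0,"dy": 0,"dz": 0,"spin": 0,"grip": 20},
  {"dx": 0,"dy": 0,"dz": 0,"spin": 0,"grip": 15},
  {"dx": 0,"dy": 0,"dz": 0,"spin": 0,"grip": 10},
  {"dx": 0,"dy": 0,"dz": 0,"spin": 0,"grip": 10},
  {"dx": 0,"dy": 0,"dz": 0,"spin": 0,"grip": 10},
])

```text
time_s: 38.0
tcp_pos: [0.4456, 0.1591, 0.0286]
eef_rot: [180.0, -0.0, -18.5]
contact_force: [1.0, -0.2, 0.1]
gripper_width: 0.0171
```

Emit:
servo_tool([
  {"dx": 0,"dy": 0,"dz": 0,"spin": 0,"grip": 10},
  {"dx": 0,"dy": 0,"dz": 0,"spin": 0,"grip": 10},
  {"dx": 0,"dy": 0,"dz": 0.5,"spin": 0,"grip": 10},
  {"dx": 0,"dy": 0,"dz": 2,"spin": 0,"grip": 10},
  {"dx": 0,"dy": 0,"dz": 4,"spin": 0,"grip": 10},
  {"dx": 0,"dy": 0,"dz": 7,"spin": 0,"grip": 10},
  {"dx": 0,"dy": 0,"dz": 10,"spin": 0,"grip": 10},
  {"dx": 0,"dy": 0,"dz": 13,"spin": 0,"grip": 10},
  {"dx": 0,"dy": 0,"dz": 16,"spin": 0,"grip": 10},
  {"dx": 0,"dy": 0,"dz": 18,"spin": 0,"grip": 10},
])

```text
time_s: 38.83
tcp_pos: [0.4461, 0.1593, 0.212]
eef_rot: [-179.8, -0.1, -18.5]
contact_force: [1.0, -0.9, -0.0]
gripper_width: 0.0177
```

Emit:
servo_tool([
  {"dx": 1,"dy": -1.5,"dz": 0,"spin": 0,"grip": 10},
  {"dx": 2.2,"dy": -4,"dz": 0,"spin": 0,"grip": 10},
  {"dx": 3.5,"dy": -7,"dz": 0,"spin": 0,"grip": 10},
  {"dx": 5,"dy": -10,"dz": 0,"spin": 0,"grip": 10},
  {"dx": 6.5,"dy": -13,"dz": 0,"spin": 0,"grip": 10},
  {"dx": 8,"dy": -16,"dz": 0,"spin": 0,"grip": 10},
  {"dx": 9.2,"dy": -18.5,"dz": 0,"spin": 0,"grip": 10},
  {"dx": 10,"dy": -20,"dz": 0,"spin": 0,"grip": 10},
  {"dx": 10,"dy": -20,"dz": 0,"spin": 0,"grip": 10},
  {"dx": 10,"dy": -20,"dz": 0,"spin": 0,"grip": 10},
])

```text
time_s: 39.67
tcp_pos: [0.5455, -0.0419, 0.2083]
eef_rot: [180.0, 0.0, -18.6]
contact_force: [0.1, 0.4, -0.6]
gripper_width: 0.0175
```

```bash
for i in 1 2; do python3 held.py cover 0.0165; done; python3 w.py w13 cover 0.192;  python3 - <<'E'
import cv2;a=cv2.imread('pics/w13.png');cv2.imwrite('pics/w13c.png',cv2.resize(a[150:350,200:450],None,fx=2,fy=2))
E
```

```text
39.67 [ 0.5455 -0.0419  0.2083] [180.    0.  -18.6] [ 0.1  0.4 -0.6] 0.0175
0.87 [278.362 372.    190.   ] offset mm [0.  0.4] res [-6.7  6.5  0.1] at 0: [-5.9  7.3 -0.1]
39.77 [ 0.5452 -0.0407  0.2086] [-180.     0.   -18.5] [-0.1  0.6 -0.1] 0.0173
0.86 [278. 372. 191.] offset mm [0. 0.] res [-5.5  7.3 -1.1] at 0: [-5.5  7.3 -1.1]
39.87 [ 0.5453 -0.0402  0.2088] [-180.    -0.   -18.4] [-0.3  0.1 -0.5] 0.0175
cover (array([ 0.5561, -0.043 ]), 0.96, np.float64(0.46), 'cm to go', array([ 1.08, -0.28]))
```

View pics/w13c.png

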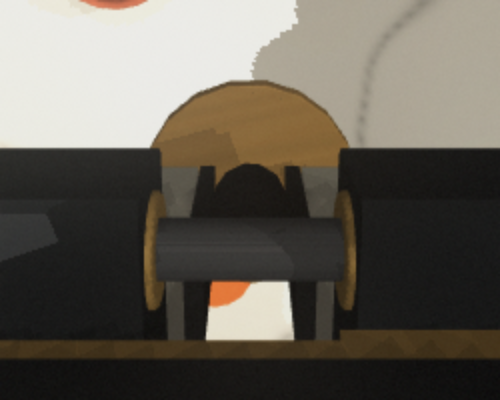

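The cover is held level by the knob, centred near crop column 250. I go over the stack and lower it.

Emit:
servo_tool([
  {"dx": 1,"dy": -3,"dz": 0,"spin": 0,"grip": 10},
  {"dx": 2,"dy": -6.5,"dz": 0,"spin": 0,"grip": 10},
  {"dx": 3,"dy": -10,"dz": 0,"spin": 0,"grip": 10},
  {"dx": 4,"dy": -13.5,"dz": 0,"spin": 0,"grip": 10},
  {"dx": 5,"dy": -17,"dz": 0,"spin": 0,"grip": 10},
  {"dx": 6,"dy": -20.5,"dz": 0,"spin": 0,"grip": 10},
  {"dx": 6.8,"dy": -23.5,"dz": 0,"spin": 0,"grip": 10},
  {"dx": 7.3,"dy": -26,"dz": 0,"spin": 0,"grip": 10},
  {"dx": 7.6,"dy": -27.15,"dz": 0,"spin": 0,"grip": 10},
  {"dx": 7.6,"dy": -27.15,"dz": 0,"spin": 0,"grip": 10},
])

```text
time_s: 40.8
tcp_pos: [0.6218, -0.3142, 0.2077]
eef_rot: [180.0, 0.1, -18.6]
contact_force: [-0.2, 1.0, -0.4]
gripper_width: 0.0172
```

Emit:
servo_tool([
  {"dx": 0,"dy": 0,"dz": -1.5,"spin": 0,"grip": 10},
  {"dx": 0,"dy": 0,"dz": -3,"spin": 0,"grip": 10},
  {"dx": 0,"dy": 0,"dz": -4.5,"spin": 0,"grip": 10},
  {"dx": 0,"dy": 0,"dz": -5.7,"spin": 0,"grip": 10},
  {"dx": 0,"dy": 0,"dz": -6.4,"spin": 0,"grip": 10},
  {"dx": 0,"dy": 0,"dz": -6.9,"spin": 0,"grip": 10},
  {"dx": 0,"dy": 0,"dz": -7.3,"spin": 0,"grip": 10},
  {"dx": 0,"dy": 0,"dz": -7.5,"spin": 0,"grip": 10},
  {"dx": 0,"dy": 0,"dz": -7.6,"spin": 0,"grip": 10},
  {"dx": 0,"dy": 0,"dz": -7.6,"spin": 0,"grip": 10},
])

```text
time_s: 41.63
tcp_pos: [0.6218, -0.3124, 0.1329]
eef_rot: [180.0, -0.0, -18.5]
contact_force: [0.1, -0.7, -1.2]
gripper_width: 0.0169
```

Emit:
servo_tool([
  {"dx": 0,"dy": 0,"dz": -0.05,"spin": 0,"grip": 10},
  {"dx": 0,"dy": 0,"dz": -0.1,"spin": 0,"grip": 10},
  {"dx": 0,"dy": 0,"dz": -0.1,"spin": 0,"grip": 10},
  {"dx": 0,"dy": 0,"dz": -0.1,"spin": 0,"grip": 10},
  {"dx": 0,"dy": 0,"dz": -0.1,"spin": 0,"grip": 10},
  {"dx": 0,"dy": 0,"dz": -0.1,"spin": 0,"grip": 10},
  {"dx": 0,"dy": 0,"dz": -0.1,"spin": 0,"grip": 10},
  {"dx": 0,"dy": 0,"dz": -0.1,"spin": 0,"grip": 10},
  {"dx": 0,"dy": 0,"dz": -0.1,"spin": 0,"grip": 10},
  {"dx": 0,"dy": 0,"dz": -0.1,"spin": 0,"grip": 10},
])

```text
time_s: 42.47
tcp_pos: [0.6216, -0.3124, 0.1316]
eef_rot: [180.0, -0.0, -18.5]
contact_force: [-0.1, 0.1, -1.0]
gripper_width: 0.0171
```

Emit:
servo_tool([
  {"dx": 0,"dy": 0,"dz": -0.03,"spin": 0,"grip": 10},
  {"dx": 0,"dy": 0,"dz": -0.06,"spin": 0,"grip": 10},
  {"dx": 0,"dy": 0,"dz": -0.1,"spin": 0,"grip": 10},
  {"dx": 0,"dy": 0,"dz": -0.1,"spin": 0,"grip": 10},
  {"dx": 0,"dy": 0,"dz": -0.1,"spin": 0,"grip": 10},
  {"dx": 0,"dy": 0,"dz": -0.1,"spin": 0,"grip": 10},
  {"dx": 0,"dy": 0,"dz": -0.1,"spin": 0,"grip": 10},
  {"dx": 0,"dy": 0,"dz": -0.1,"spin": 0,"grip": 10},
  {"dx": 0,"dy": 0,"dz": -0.1,"spin": 0,"grip": 10},
  {"dx": 0,"dy": 0,"dz": -0.1,"spin": 0,"grip": 10},
])

```text
time_s: 43.3
tcp_pos: [0.6219, -0.3126, 0.1315]
eef_rot: [180.0, -0.1, -18.5]
contact_force: [-1.4, 1.4, 5.1]
gripper_width: 0.0175
```

Emit:
servo_tool([
  {"dx": 0,"dy": 0,"dz": 0,"spin": 0,"grip": 22},
  {"dx": 0,"dy": 0,"dz": 0,"spin": 0,"grip": 28},
  {"dx": 0,"dy": 0,"dz": 0,"spin": 0,"grip": 40},
  {"dx": 0,"dy": 0,"dz": 0,"spin": 0,"grip": 55},
  {"dx": 0,"dy": 0,"dz": 0,"spin": 0,"grip": 55},
  {"dx": 0,"dy": 0,"dz": 0,"spin": 0,"grip": 55},
  {"dx": 0,"dy": 0,"dz": 1,"spin": 0,"grip": 55},
  {"dx": 0,"dy": 0,"dz": 4,"spin": 0,"grip": 70},
  {"dx": 0,"dy": 0,"dz": 7,"spin": 0,"grip": 90},
  {"dx": 0,"dy": 0,"dz": 10,"spin": 0,"grip": 100},
])

```text
time_s: 44.13
tcp_pos: [0.6214, -0.3125, 0.2323]
eef_rot: [180.0, 0.0, -18.5]
contact_force: [1.2, -0.6, -0.2]
gripper_width: 0.0631
```

Emit:
servo_tool([
  {"dx": -3,"dy": 2,"dz": 0,"spin": 0,"grip": 100},
  {"dx": -6,"dy": 4,"dz": 0,"spin": 0,"grip": 100},
  {"dx": -9,"dy": 6,"dz": 0,"spin": 0,"grip": 100},
  {"dx": -11,"dy": 8,"dz": 0,"spin": 0,"grip": 100},
  {"dx": -13,"dy": 11,"dz": 0,"spin": 0,"grip": 100},
  {"dx": -14,"dy": 14,"dz": 0,"spin": 0,"grip": 100},
  {"dx": -14,"dy": 17,"dz": 0,"spin": 0,"grip": 100},
  {"dx": -14,"dy": 20,"dz": 0,"spin": 0,"grip": 100},
  {"dx": -14,"dy": 20,"dz": 0,"spin": 0,"grip": 100},
  {"dx": -14,"dy": 20,"dz": 0,"spin": 0,"grip": 100},
])

```text
time_s: 44.97
tcp_pos: [0.4819, -0.1111, 0.2318]
eef_rot: [-180.0, -0.1, -18.3]
contact_force: [-0.3, -0.2, 0.2]
gripper_width: 0.0878
```

```bash
python3 - <<'E'
from h import *
st(); T={}
for c in ['scene','top']:
    im=r.capture(c); T[c]=im
    for n,z in [('cover',.115),('pearl_dish',.012),('bead_jar',.012),('ring_box',.012)]:
        o=loc(n,c,z); print(c,n,o and (np.round(o[0],4),round(o[1],2),round(o[2],2)))
a=cv2.resize(T['scene'][80:180,190:320],(520,400),interpolation=cv2.INTER_CUBIC)
b=cv2.resize(T['top'][120:195,430:500],(280,300),interpolation=cv2.INTER_CUBIC); p=np.zeros((400,280,3),np.uint8);p[:300]=b
cv2.imwrite('pics/f.png',np.hstack([a,p]))
E
```

```text
44.97 [ 0.4819 -0.1111  0.2318] [-1.80e+02 -1.00e-01 -1.83e+01] [-0.3 -0.2  0.2] 0.0878
scene cover (array([ 0.6229, -0.3104]), 0.75, np.float64(0.87))
scene pearl_dish (array([0.6243, 0.0053]), 0.86, np.float64(0.89))
scene bead_jar (array([0.4557, 0.0086]), 0.59, np.float64(0.96))
scene ring_box (array([0.6258, 0.1559]), 0.73, np.float64(0.93))
top cover None
top pearl_dish None
top bead_jar (array([0.4494, 0.003 ]), 0.45, np.float64(0.42))
top ring_box None
```

View pics/f.png

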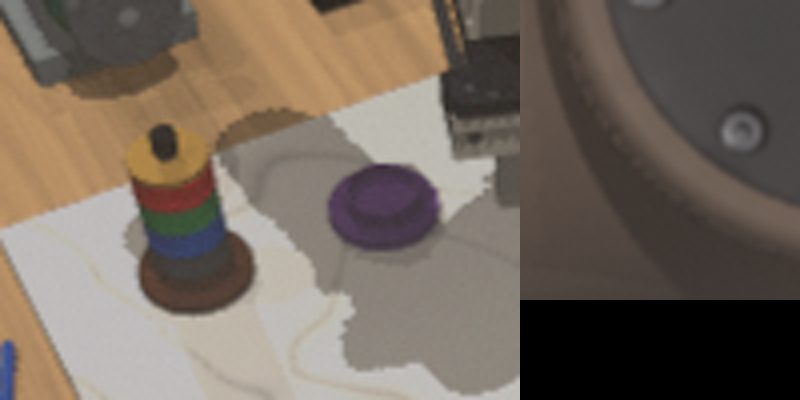

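The scene crop shows an even, upright pan–blue–green–red–cover stack at (185,200). The purple stand is empty, and the arm hides the stack from the top camera. I hand the job in.

```bash
python3 -c "
from plant import r
print(r.close_job())"
```

```text
the job is handed in; nothing more can be done
None
```

I built the set on the walnut stand in order (pan, blue, green, red, cover), letting each piece go before fetching the next, and handed it in at about 45 s. The interface gave no verdict.

**Seating:** every piece stopped at its expected seated height with about 5 N of contact before I let it go. The wrist views after the pan, blue, green and red showed each one level and centred. The position fits for those pieces agreed to about 1–2 mm.

**Last check:** the scene picture shows an even, upright stack, an empty purple stand, and the gripper well clear. The pearl dish, bead jar and ring box measured within about 2 mm of where they started.

**What failed or disagreed:**
- **First grip on the cover:** it closed on the disc edge instead of the knob. I opened it with the cover still on the slab, rose 4 mm and gripped the knob.
- **Top camera:** the arm blocked its final view, so the cover's centring rests on the scene camera alone. That fit puts it roughly 2.5 mm from the sieves below, near that camera's accuracy.
- **Blue sieve:** the detector did not find it in the wrist view just after placing. I judged it by eye there, and a later top-camera fit put it within about 2 mm of the target.

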